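Sort stripped press tooling into its picking bins

ROBOT

A 7-joint arm with a two-finger parallel gripper is mounted at the origin on the work surface. World frame = base frame: x ahead of the robot, y to its left, z up, the work surface at z = 0. Lengths are in m, angles in degrees, forces in N, time in s.
With the tool pointing down it reaches from about 0.425 to 0.875 m from the base axis. Payload 4.7 kg.
Tool frame: the origin (TCP) lies on the front face of the gripper's body, between the roots of the fingers; the fingertips stand 70 mm ahead of it and the grasp point (between the pads) lies 51 mm ahead of it (tip_extent is the distance from the TCP to the fingertips, in m); z points along the fingers, y is the direction in which the jaws open and shut (so a half turn about z gives the same grasp; the last joint's range is limited). The gripper opens to 87 mm and grips with 3 to 60 N. Pads are 19 mm wide; open, the fingers measure 117 mm over their backs; the gripper's body (75 mm by 190 mm) begins 51 mm behind the grasp point.
Start: joints at [64.865, 18.392, -4.016, 83.108, 1.295, 78.541, -3.26], TCP at [0.284, -0.585, 0.292] pointing down, gripper open.
Joint ranges: [-163.93, 163.93], [-17.29, 119.83], [-79.2, 71.16], [3.27, 140.29], [-89.18, 269.18], [5.43, 117.66], [-154.24, 154.24]. Speed limits (degrees/s): [147.25, 147.25, 180, 180, 180, 180, 180].

INTERFACE

Orientations are given as [roll, pitch, yaw] about the fixed x, y, z axes, in that order (R = Rz(yaw) Ry(pitch) Rx(roll)).
In Python, from cell import * gives the robot as it stands.
- The arm moves only by the tool carry_out, never from a script. Its argument "increments" is text: rows parted by semicolons, each of 7 numbers parted by spaces: the opening, from 0 (shut) to 1 (fully open), then the shift along the tool's x, y, z in m, then the turn, a rotation vector about the tool's x, y, z in degrees. A call has 1 to 20 rows; each row shifts and turns the pose as measured when the row begins, along the tool's axes as they then stand; what a row does not reach is not made up. A row lasts 1/8 s, in which the tool goes at most 62.5 mm and 10.7 degrees, less where a joint would pass 70% of its speed; a pose out of reach is approached as far as the arm can. A call is refused whole if a number of a shift passes 0.0625 or a number of a turn 10.7, either way. A call with a gripper value outside its range is refused whole. The fingers move at their own pace and stop on an object; "force" is the grip in N (left out, the last holds). Time passes only in rows, so rows that do not move let the fingers close. It gives the time, the measured TCP pose, the force and the opening at its end, in the units of the state.
- get_obs(): the state, without advancing time (a new reading comes with each control period).
- read_camera(name): name is "side" or "top" or "wrist"; returns a dict with "img" (400x640x3 uint8, blue, green, red), "fx", "fy", "cx", "cy" (pixels), "k1" (the pictures are not rectified: a ray, as slopes to the right and down, at radius r is drawn at 1 + k1 r^2 times it, then the intrinsics apply), "world_from_camera" (4x4, takes a point from camera to world coordinates). Camera axes: x right, y down, z forward; pixel columns grow to the right and rows downward; lengths in m; the calibration is good to about 2 mm. A picture is of the moment at which its call begins. There is no depth.
- sign_off(): hands the job in, once; it reports no verdict.
Trained networks look in a picture, given as the dict that the camera call returned (one of the last four; its "shot" number tells which), for a name from the list of things; names that differ only in an ending like _2 or _b are one class to them, and where a whole thing is asked for, a point or a joint stands for the part that bears it (a point fixed in the world has none). Each returns a list of dicts, best first, with "confidence" (0 to 1); they miss things now and then, are a little off and sometimes report something else, mostly with a low value. They report only what shows in the picture. A call takes as long as a camera call.
- masks_of(target, picture): "pixels" (400x640 bool, what is visible of it) and "bbox" ([left, top, right, bottom] in pixels, round what is visible of it).
The state is a dict: "time_s": time; "qpos": joint angles; "joint_velocities": joint speeds; "effort": joint torques, N m; "tool_pos": TCP position; "tool_rot": TCP orientation; "force": force on the tool from outside, world axes, zero at the start; "wrist_torque": the same for the moment, N m; "grip_width": finger opening in m.
Only numpy, scipy, OpenCV 4.12 (cv2) and the standard library are available. Lean on these libraries where they do the work, as an engineer would, in place of code of your own. Each camera call takes 0.05 s, during which the arm holds its last target.

TASK

The crimping press has been stripped and its tooling lies mixed on the bench: two anvil blocks, two collars and one hex screw. Lift each loose piece over the retaining lip into the blue bin that has the same kind of part fixed as a sample behind its back wall, and leave it on the bin floor the same way up as it stands now, with nothing leaning or stacked. Leave the oil bottle where it is.

Things in the scene. Friction and masses are not known exactly. Their poses are not given: they have to be found in the camera images.
- block_a: steel anvil block, loose, on the bench: base 48 (its x) x 26 (its y) x 18 mm high with a dark central ridge 18 x 12 x 12 mm on top, 30 mm high in all; 0.2 kg; origin at the centre of its underside, z up. One of two alike. Grip across its 26 mm width.
- block_b: steel anvil block, loose, on the bench: base 48 (its x) x 26 (its y) x 18 mm high with a dark central ridge 18 x 12 x 12 mm on top, 30 mm high in all; 0.2 kg; origin at the centre of its underside, z up. One of two alike. Grip across its 26 mm width.
- collar_a: plain steel collar (thick ring), loose, lying flat on the bench: outside diameter 40 mm, bore 21 mm, height 25 mm; 0.18 kg; origin at the centre of its underside, z up. One of two alike.
- collar_b: plain steel collar (thick ring), loose, lying flat on the bench: outside diameter 40 mm, bore 21 mm, height 25 mm; 0.18 kg; origin at the centre of its underside, z up. One of two alike.
- screw: hex-head screw, loose, standing on its head on the bench: dark hexagonal head 37 mm across corners (32 across flats) and 12 mm thick at the bottom, threaded steel shank 16 mm in diameter pointing up to 52 mm; 0.15 kg; origin at the centre of its underside, z up along the shank. Grip it by the shank.
- bin_block: blue bin, fixed; a sample anvil block is fixed behind its back wall (x +103 mm, outside the bin). Inside 140 deep (x -70 to 70) x 110 wide (y -55 to 55) mm, floor 4 mm above the bench, walls 4 mm thick; wall tops above the bench: front lip 28, sides 45, back 50 mm. Origin: under the middle of the inside, at bench level; x from lip to back wall, away from the robot; z up.
- bin_collar: blue bin, fixed; a sample collar is fixed behind its back wall (x +103 mm, outside the bin). Inside 140 deep (x -70 to 70) x 110 wide (y -55 to 55) mm, floor 4 mm above the bench, walls 4 mm thick; wall tops above the bench: front lip 28, sides 45, back 50 mm. Origin: under the middle of the inside, at bench level; x from lip to back wall, away from the robot; z up.
- bin_screw: blue bin, fixed; a sample hex screw is fixed behind its back wall (x +103 mm, outside the bin). Inside 140 deep (x -70 to 70) x 110 wide (y -55 to 55) mm, floor 4 mm above the bench, walls 4 mm thick; wall tops above the bench: front lip 28, sides 45, back 50 mm. Origin: under the middle of the inside, at bench level; x from lip to back wall, away from the robot; z up.
- oil: small amber oil bottle with black cap, 36 mm in diameter, 62 mm tall, standing loose among the tooling; origin at the centre of its underside. To be left alone.

How it is judged:
By the outcome, as a careful person would: the job done as asked, in the order asked, and still so for the second after the job is handed in, with the robot touching nothing.
It also fails if it takes over 128 s, if anything falls off the work surface, if the arm or the gripper's body presses on something with over 40 N, if the wrist force passes 120 N, or if a joint passes its speed limit or range.

## Working session

There is one attempt and no reset: what is moved stays moved. The work goes in short steps, Python scripts to look and compute and a tool call to move; the robot and the scene stay as the last step left them, time stands still between calls to the robot, and variables do not carry over. Pictures are saved under pics/ and viewed, and the job is handed in when it is done.

Besides the shell and the picture viewer there is one more tool, called after "Request:" as name(argument=value, ...), one argument or row to a line, values as JSON. carry_out: Moves the arm, as the interface text tells. Its arguments: {"type":"object","properties":{"increments":{"type":"string"},"force":{"type":"number"}},"required":["increments"]}

```bash
mkdir -p pics; ls; python3 - <<'E'
from cell import *
import cv2
print(get_obs())
for n in ["side","top","wrist"]:
    p=read_camera(n); cv2.imwrite(f"pics/{n}0.png",p["img"]); print(n,p["fx"],p["fy"],p["cx"],p["cy"],p["k1"],p["world_from_camera"])
E
```

```text
pics
{'time_s': 0.0, 'qpos': array([64.86566314, 18.43933387, -4.01542099, 83.17261037,  1.29271208,
       78.54042573, -3.26115651]), 'joint_velocities': array([-0.07419014, -0.01883762,  0.09645965,  0.04446074,  0.09625583,
        0.00761899,  0.02441366]), 'effort': array([-1.63025234e-04, -4.91294861e+01, -4.04138686e-01, -3.12529492e+01,
       -6.39822450e-02,  4.37844114e-02,  1.39444119e-04]), 'tool_pos': array([ 0.28414535, -0.58415456,  0.29117832]), 'tool_rot': array([-1.79892741e+02,  3.41823319e-03,  2.59423209e+01]), 'force': array([-0.16011784, -0.49462485, -0.30709469]), 'wrist_torque': array([-0.03052089, -0.01537158, -0.01364002]), 'grip_width': 0.08716856429862449}
side 457.4467764613479 457.4467764613479 317.2521576616409 199.02766413450485 -0.047918505528800844 [[-0.7479962  -0.44578578  0.49170796  0.02899096]
 [-0.66328722  0.47586817 -0.57758077  0.5591106 ]
 [ 0.02348912 -0.75817183 -0.6516316   0.66671539]
 [ 0.          0.          0.          1.        ]]
top 506.4325083159225 506.4325083159225 320.72404412269435 191.32920285364602 -0.048845653532977484 [[ 0.00962343 -0.98705182  0.16011278  0.29783625]
 [-0.99994767 -0.01005509 -0.00188595  0.01038492]
 [ 0.00347148 -0.16008625 -0.98709693  1.19852529]
 [ 0.          0.          0.          1.        ]]
wrist 286.41045423593084 286.41045423593084 316.75408536644073 202.21095160625705 -0.02169620713624011 [[ 0.43759261 -0.85834605 -0.26787079  0.35878558]
 [-0.89917242 -0.41815131 -0.12899011 -0.54760457]
 [-0.00129237  0.29730715 -0.95478102  0.38290417]
 [ 0.          0.          0.          1.        ]]
```

View pics/top0.png

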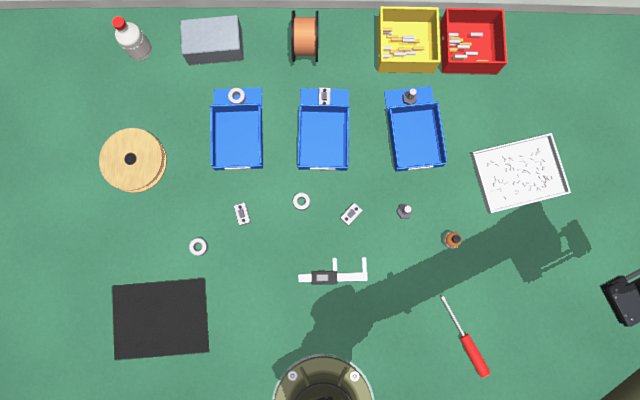

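View pics/side0.png

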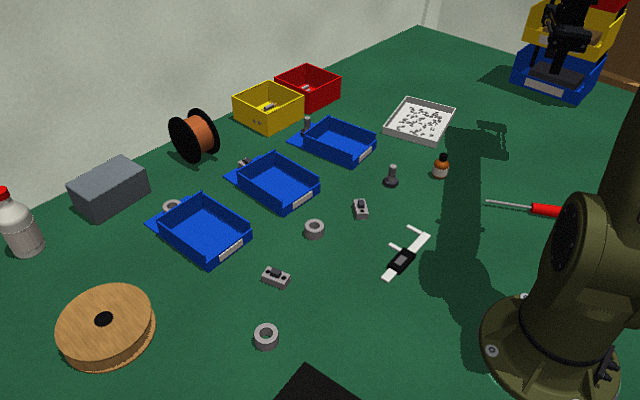

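View pics/wrist0.png

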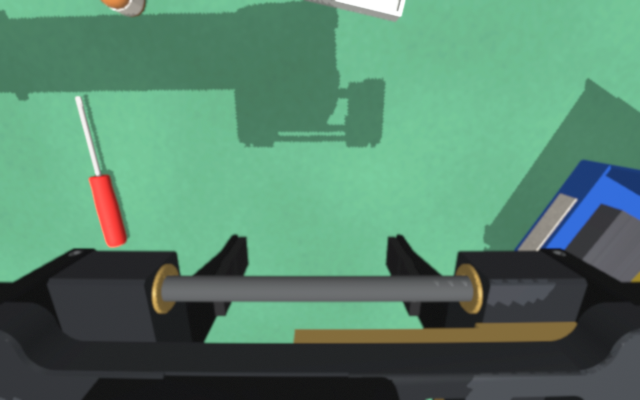

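```bash
cat > h.py <<'E'
from cell import *
import numpy as np, cv2
from scipy.optimize import minimize
def proj(P,p):
    T=np.linalg.inv(p["world_from_camera"]); c=P@T[:3,:3].T+T[:3,3]
    s=c[:,:2]/c[:,2:]; r2=(s**2).sum(1,keepdims=True); s=s*(1+p["k1"]*r2)
    return s*[p["fx"],p["fy"]]+[p["cx"],p["cy"]]
def unproj(uv,p,z):
    d=(np.asarray(uv,float)-[p["cx"],p["cy"]])/[p["fx"],p["fy"]]; s=d.copy()
    for _ in range(10): s=d/(1+p["k1"]*(s**2).sum(-1,keepdims=True))
    R=p["world_from_camera"]; r=R[:3,:3]@np.append(s,1); return R[:3,3]+r*(z-R[2,3])/r[2]
def ring(r,z,n=24,ph=0):
    a=np.arange(n)*2*np.pi/n+ph; return np.c_[r*np.cos(a),r*np.sin(a),np.full(n,z)]
def box(x,y,z0,z1): return np.array([[i*x/2,j*y/2,k] for i in(-1,1) for j in(-1,1) for k in(z0,z1)])
M={"block":[box(.048,.026,0,.018),box(.018,.012,.018,.030)],
 "collar":[np.r_[ring(.02,0),ring(.02,.025)]],
 "screw":[np.r_[ring(.0185,0,6),ring(.0185,.012,6)],np.r_[ring(.008,.012),ring(.008,.052)]],
 "oil":[np.r_[ring(.018,0),ring(.018,.04)],np.r_[ring(.01,.04),ring(.01,.062)]]}
S=8
def render(k,x,y,yaw,p,bb,z=0):
    l,t,r,b=bb; im=np.zeros(((b-t)*S,(r-l)*S),np.uint8)
    c,s=np.cos(yaw),np.sin(yaw); R=np.array([[c,-s,0],[s,c,0],[0,0,1]])
    for h in M[k]:
        uv=(proj(h@R.T+[x,y,z],p)+.5-[l,t])*S
        cv2.fillConvexPoly(im,cv2.convexHull(np.round(uv).astype(np.int32)),255)
    return cv2.resize(im,(r-l,b-t),interpolation=cv2.INTER_AREA)/255.
def fit(k,mask,p,z=0,yaws=None):
    ys,xs=np.nonzero(mask); bb=[max(xs.min()-12,0),max(ys.min()-12,0),min(xs.max()+13,640),min(ys.max()+13,400)]
    m=mask[bb[1]:bb[3],bb[0]:bb[2]].astype(float)
    c=unproj([xs.mean(),ys.mean()],p,z+.012)
    def cost(v): return ((render(k,v[0],v[1],v[2],p,bb,z)-m)**2).sum()
    best=None
    for y0 in (yaws if yaws is not None else (np.radians(range(0,180,20)) if k=="block" else [0])):
        r=minimize(cost,[c[0],c[1],y0],method="Nelder-Mead",options=dict(initial_simplex=[[c[0],c[1],y0],[c[0]+.006,c[1],y0],[c[0],c[1]+.006,y0],[c[0],c[1],y0+.25]],xatol=1e-4,fatol=.05))
        if best is None or r.fun<best.fun: best=r
    return best.x,best.fun,m.sum()
E
python3 - <<'E'
from h import *
from cell import *
for cam in ["top","side"]:
    p=read_camera(cam)
    for k,n in [("block","block_a"),("collar","collar_a"),("screw","screw"),("oil","oil")]:
        for d in masks_of(n,p):
            x,f,a=fit(k,d["pixels"],p)
            print(cam,n,round(d["confidence"],2),np.array(d["bbox"]).astype(int),np.round(x[:2],4),round(np.degrees(x[2]),1),"cost",round(f,1),a)
    for n in ["bin_block","bin_collar","bin_screw"]:
        for d in masks_of(n,p):
            ys,xs=np.nonzero(d["pixels"]); print(cam,n,round(d["confidence"],2),np.array(d["bbox"]).astype(int),np.round(unproj([xs.mean(),ys.mean()],p,.02)[:2],3))
E
```

```text
top block_a 0.79 [231 203 250 230] [0.4356 0.1951] 196.6 cost 9.3 264.0
top block_a 0.54 [337 203 356 221] [ 0.4368 -0.0615] 135.2 cost 28.2 200.0
top collar_a 0.53 [190 240 209 255] [0.3552 0.2918] 8.9 cost 40.1 252.0
top screw 0.63 [400 205 410 215] [ 0.445  -0.1904] 33.4 cost 5.2 167.0
top oil 0.69 [443 232 461 247] [ 0.3774 -0.2985] -2.2 cost 42.9 206.0
top oil 0.62 [212  88 261 168] [0.6475 0.215 ] -0.8 cost 3854.5 4118.0
top bin_block 0.92 [298  87 346 169] [0.64  0.004]
top bin_collar 0.77 [211  87 260 168] [0.639 0.213]
top bin_collar 0.4 [188 238 211 255] [0.355 0.289]
top bin_screw 0.64 [384  88 450 171] [ 0.643 -0.218]
side block_a 0.7 [260 268 290 289] [0.4343 0.1935] 16.4 cost 14.8 472.0
side block_a 0.64 [352 199 369 219] [ 0.4361 -0.0626] 138.3 cost 7.7 286.0
side block_a 0.27 [304 220 323 241] [0.4684 0.0519] -31.4 cost 79.1 338.0
side collar_a 0.83 [253 320 278 353] [0.3549 0.2935] 6.8 cost 38.2 644.0
side collar_a 0.73 [303 217 328 241] [0.4639 0.0544] -5.2 cost 5.2 385.0
side screw 0.81 [379 166 399 189] [ 0.4448 -0.1904] 14.4 cost 16.7 268.0
side bin_block 0.83 [225 149 319 220] [0.625 0.006]
side bin_collar 0.69 [142 192 251 272] [0.626 0.214]
side bin_screw 0.65 [286 114 377 167] [ 0.633 -0.215]
```

```bash
python3 - <<'E'
import cv2
a=cv2.imread("pics/top0.png")
cv2.imwrite("pics/top_bins.png",cv2.resize(a[80:180,200:460],None,fx=3,fy=3,interpolation=cv2.INTER_CUBIC))
E
```

```text
(no output)
```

View pics/top_bins.png

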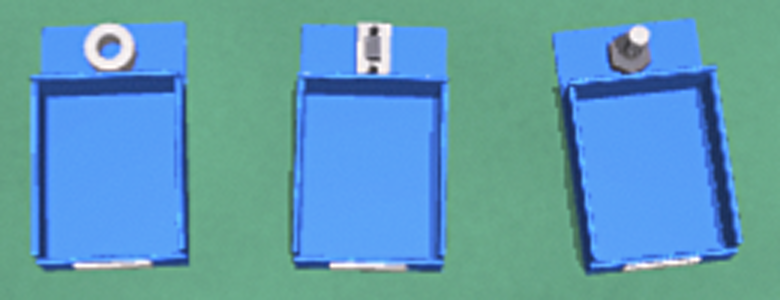

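```bash
cat >> h.py <<'E'
def binwire(img,p,x,y,yaw,S0):
    c,s=np.cos(yaw),np.sin(yaw)
    def L(a,b,col):
        P=np.array([[c*q[0]-s*q[1]+x,s*q[0]+c*q[1]+y,q[2]] for q in(a,b)]); uv=S0(proj(P,p))
        cv2.line(img,tuple(np.round(uv[0]).astype(int)),tuple(np.round(uv[1]).astype(int)),col,1,cv2.LINE_AA)
    for X,Y,F,B,Z,col in [(.07,.055,.004,.004,0,(0,255,255)),(.074,.059,.028,.05,0,(0,0,255))]:
        q=[(-X,-Y,F),(-X,Y,F),(X,Y,B),(X,-Y,B)]
        L(q[0],q[1],col);L(q[2],q[3],col)
    for sg in(-1,1):
        L((-.07,sg*.055,.004),(.07,sg*.055,.004),(0,255,255))
        L((-.074,sg*.059,.045),(.074,sg*.059,.045),(0,0,255))
    L((-.074,-.059,0),(-.074,.059,0),(255,255,255))
E
python3 - <<'E'
from h import *
import cv2
# rough picks in the crop (3x): front bottom corners z=0, L then R
p=read_camera("top")
px=lambda u,v:(u/3+200-1/3,v/3+80-1/3)
B={}
for n,fl,fr,bl,br in [("collar",(38,269),(189,268),(32,75),(187,73)),("block",(294,268),(446,268),(301,76),(448,80)),("screw",(588,272),(738,255),(565,87),(716,67))]:
    a=unproj(px(*fl),p,0);b=unproj(px(*fr),p,0);c=unproj(px(*bl),p,.05);d=unproj(px(*br),p,.05)
    q=np.array([a,b,c,d])[:,:2]; mod=np.array([[-.074,.059],[-.074,-.059],[.074,.059],[.074,-.059]])
    A=q-q.mean(0); H=mod.T@A; yaw=np.arctan2(H[0,1]-H[1,0],H[0,0]+H[1,1])
    c,s=np.cos(yaw),np.sin(yaw); res=q-(mod@np.array([[c,s],[-s,c]])+q.mean(0))
    B[n]=(*q.mean(0),yaw); print(n,np.round(q.mean(0),4),np.degrees(yaw).round(1),np.round(res*1000,1).tolist())
for cam in ["top","side"]:
    p=read_camera(cam); l,t,w,h,k=(200,80,260,100,3) if cam=="top" else (130,100,266,180,3)
    im=cv2.resize(p["img"][t:t+h,l:l+w],None,fx=k,fy=k,interpolation=cv2.INTER_CUBIC)
    for n in B: binwire(im,p,*B[n],lambda uv:(uv+.5-[l,t])*k-.5)
    cv2.imwrite(f"pics/ov_{cam}.png",im)
E
```

```text
collar [0.6177 0.2102] 0.6 [[0.4, 2.4], [1.2, -1.5], [-1.5, 1.9], [-0.1, -2.7]]
block [0.6182 0.0022] -0.5 [[1.5, 2.5], [3.9, -1.9], [-2.2, -1.3], [-3.2, 0.8]]
screw [ 0.6231 -0.2214] 9.1 [[4.8, 2.2], [1.6, -3.3], [-3.0, 2.4], [-3.4, -1.3]]
```

View pics/ov_top.png

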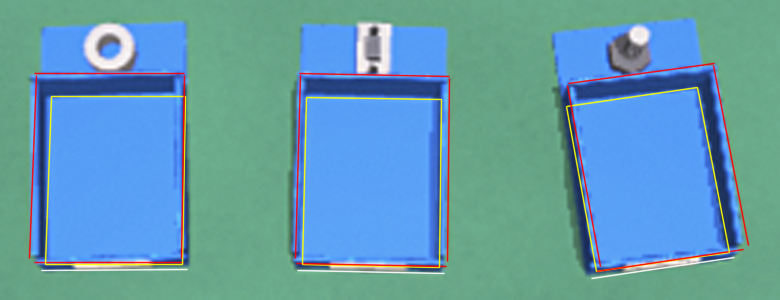

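View pics/ov_side.png

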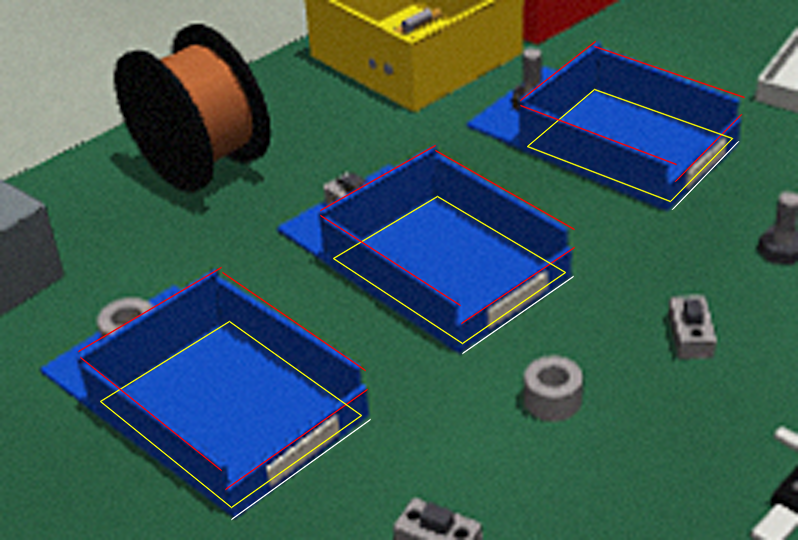

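```bash
cat > plan.py <<'E'
# python3 plan.py open n x y z yaw [n x y z yaw ...]: rows in tool axes from the measured pose
import sys
from h import *
from scipy.spatial.transform import Rotation as Ro
o=get_obs(); pos=o["tool_pos"]; R=Ro.from_euler("xyz",o["tool_rot"],degrees=True)
print("pos",np.round(pos,4),"rot",np.round(o["tool_rot"],2),"t",round(o["time_s"],2),"w",round(o["grip_width"],4),"f",np.round(o["force"],1))
a=[float(v) for v in sys.argv[1:]]; op=a[0]; a=a[1:]; out=[]
while a:
    n,x,y,z,yaw=a[:5]; a=a[5:]; n=int(n)
    T=Ro.from_euler("xyz",[180,0,yaw],degrees=True); dv=(R.inv()*T).as_rotvec(degrees=True)
    d=(np.array([x,y,z])-pos)/n
    for i in range(n):
        q=R.inv().apply(d); out.append(f"{op:g} "+" ".join(f"{v:.4f}" for v in q)+" "+" ".join(f"{v:.1f}" for v in dv/n))
        R=R*Ro.from_rotvec(dv/n,degrees=True)
    pos=np.array([x,y,z])
print("; ".join(out))
E
python3 plan.py 1 10 0.425 -0.19 0.24 9
```

```text
pos [ 0.2843 -0.5845  0.2923] rot [179.99   0.    25.94] t 1.1 w 0.087 f [ 0.5 -1.5 -0.5]
1 0.0299 -0.0293 0.0052 0.0 0.0 1.7; 1 0.0290 -0.0302 0.0052 0.0 0.0 1.7; 1 0.0281 -0.0310 0.0052 0.0 0.0 1.7; 1 0.0272 -0.0319 0.0052 0.0 0.0 1.7; 1 0.0262 -0.0326 0.0052 0.0 0.0 1.7; 1 0.0253 -0.0334 0.0052 0.0 0.0 1.7; 1 0.0243 -0.0341 0.0052 0.0 0.0 1.7; 1 0.0232 -0.0348 0.0052 0.0 0.0 1.7; 1 0.0222 -0.0355 0.0052 0.0 0.0 1.7; 1 0.0211 -0.0362 0.0052 0.0 0.0 1.7
```

Request:
carry_out(
  increments="1 0.030 -0.029 0.005 0 0 1.7; 1 0.029 -0.030 0.005 0 0 1.7; 1 0.028 -0.031 0.005 0 0 1.7; 1 0.027 -0.032 0.005 0 0 1.7; 1 0.026 -0.033 0.005 0 0 1.7; 1 0.025 -0.033 0.005 0 0 1.7; 1 0.024 -0.034 0.005 0 0 1.7; 1 0.023 -0.035 0.005 0 0 1.7; 1 0.022 -0.035 0.005 0 0 1.7; 1 0.021 -0.036 0.005 0 0 1.7; 1 0 0 0 0 0 0",
)

```text
time_s: 2.48
tool_pos: [0.4303, -0.1808, 0.2413]
tool_rot: [179.7, -0.2, 8.3]
force: [0.1, -1.2, 0.2]
grip_width: 0.0867
```

```bash
cat > look.py <<'E'
import sys
from h import *
nm,tag=sys.argv[1],sys.argv[2]; k=nm.split("_")[0]; z=float(sys.argv[3]) if len(sys.argv)>3 else 0
for cam in ["wrist","top","side"]:
    p=read_camera(cam); im=p["img"].copy()
    for d in masks_of(nm,p)[:4]:
        if d["pixels"].sum()>20:
            x,f,a=fit(k,d["pixels"],p,z); print(cam,round(d["confidence"],2),np.array(d["bbox"]).astype(int),np.round(x[:2],4),round(np.degrees(x[2])%180,1),"cost",round(f),int(a))
            im[d["pixels"],1]=255
    if cam=="wrist": cv2.imwrite(f"pics/w_{tag}.png",im)
E
python3 look.py screw screw1; python3 plan.py 1 10 0.445 -0.19 0.087 9
```

```text
wrist 0.95 [312 161 339 193] [ 0.4465 -0.1883] 36.3 cost 11 741
side 0.65 [383 165 398 189] [ 0.4438 -0.1894] 31.2 cost 5 250
pos [ 0.4289 -0.1856  0.2414] rot [ 1.7963e+02 -1.4000e-01  7.8200e+00] t 2.77 w 0.087 f [ 0.  -0.3 -0.4]
1 0.0015 0.0006 0.0154 0.0 -0.0 -0.1; 1 0.0015 0.0006 0.0154 0.0 -0.0 -0.1; 1 0.0015 0.0006 0.0154 0.0 -0.0 -0.1; 1 0.0015 0.0006 0.0154 0.0 -0.0 -0.1; 1 0.0015 0.0006 0.0154 0.0 -0.0 -0.1; 1 0.0015 0.0006 0.0154 0.0 -0.0 -0.1; 1 0.0015 0.0006 0.0154 0.0 -0.0 -0.1; 1 0.0015 0.0007 0.0154 0.0 -0.0 -0.1; 1 0.0015 0.0007 0.0154 0.0 -0.0 -0.1; 1 0.0015 0.0007 0.0154 0.0 -0.0 -0.1
```

View pics/w_screw1.png

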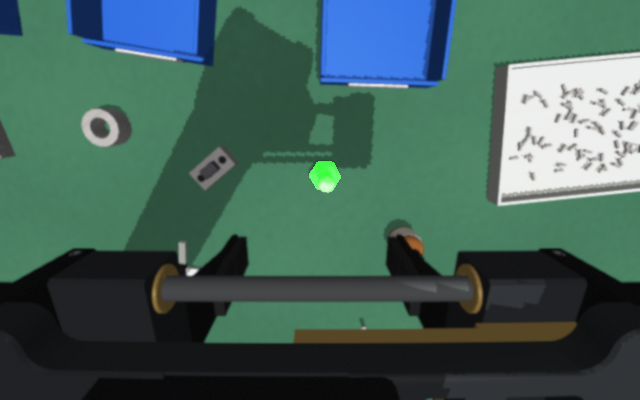

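Request:
carry_out(
  increments="0.6 0.006 0.000 0.02 0 0 0; 0.6 0.006 0.001 0.02 0 0 0; 0.6 0.004 0.001 0.02 0 0 0; 0.6 0 0.001 0.02 0 0 0; 0.6 0 0 0.02 0 0 0; 0.6 0 0 0.015 0 0 0; 0.6 0 0 0 0 0 0; 0.6 0 0 0 0 0 0",
)

```text
time_s: 3.78
tool_pos: [0.4452, -0.1951, 0.1244]
tool_rot: [179.5, -0.3, 7.1]
force: [0.8, 0.4, -0.5]
grip_width: 0.0523
```

```bash
python3 plan.py 0.6 3 0.4455 -0.189 0.087 9
```

```text
pos [ 0.4452 -0.1951  0.1244] rot [179.49  -0.28   7.06] t 3.77 w 0.0523 f [ 0.8  0.4 -0.5]
0.6 0.0003 -0.0021 0.0125 0.2 -0.1 -0.6; 0.6 0.0003 -0.0021 0.0125 0.2 -0.1 -0.6; 0.6 0.0004 -0.0020 0.0125 0.2 -0.1 -0.6
```

Request:
carry_out(
  increments="0.6 0 -0.003 0.013 0.3 -0.1 -1; 0.6 0 -0.003 0.013 0.3 -0.1 -0.5; 0.6 0 -0.001 0.006 0.1 -0.1 -0.5; 0.6 0 0 0.005 0 0 0; 0.6 0 0 0 0 0 0",
)

```text
time_s: 4.4
tool_pos: [0.445, -0.1879, 0.0858]
tool_rot: [-179.8, -0.0, 9.2]
force: [0.3, 0.6, -0.4]
grip_width: 0.0525
```

```bash
python3 plan.py 0.6 1 0.4455 -0.189 0.087 9; python3 look.py screw screw2
```

```text
pos [ 0.445  -0.1879  0.0858] rot [-1.7982e+02 -3.0000e-02  9.2300e+00] t 4.4 w 0.0525 f [ 0.3  0.6 -0.4]
0.6 0.0004 0.0012 -0.0013 -0.2 -0.0 0.2
wrist 0.62 [293 218 347 274] [ 0.4462 -0.1882] 36.1 cost 438 2424
```

View pics/w_screw2.png

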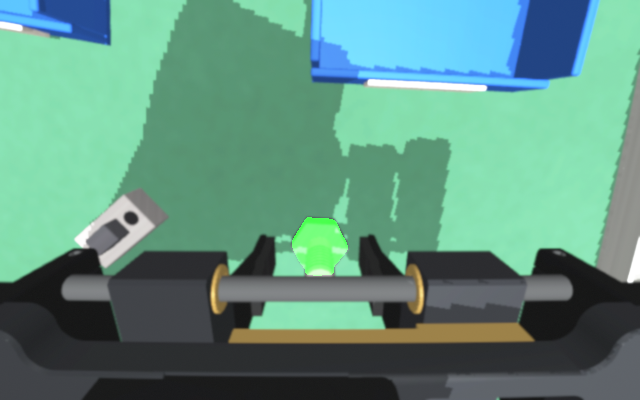

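Request:
carry_out(
  increments="0 0 0 0 0 0 0; 0 0 0 0 0 0 0; 0 0 0 0 0 0 0; 0 0 0 0 0 0 0; 0 0 0 -0.02 0 0 0; 0 0 0 -0.03 0 0 0; 0 0 0 -0.03 0 0 0; 0 0 0 -0.02 0 0 0; 0 0 0 0 0 0 0",
  force=25,
)

```text
time_s: 5.82
tool_pos: [0.4437, -0.1879, 0.1876]
tool_rot: [-179.7, 0.1, 9.2]
force: [0.5, -0.6, -1.8]
grip_width: 0.0152
```

```bash
python3 plan.py 0 6 0.627 -0.22 0.19 9; python3 look.py screw screw3
```

```text
pos [ 0.4437 -0.1879  0.1876] rot [-1.7974e+02  9.0000e-02  9.2100e+00] t 5.83 w 0.0152 f [ 0.5 -0.6 -1.8]
0 0.0293 0.0102 -0.0005 -0.0 0.0 0.0; 0 0.0293 0.0102 -0.0005 -0.0 0.0 0.0; 0 0.0293 0.0101 -0.0005 -0.0 0.0 0.0; 0 0.0293 0.0101 -0.0004 -0.0 0.0 0.0; 0 0.0293 0.0101 -0.0004 -0.0 0.0 0.0; 0 0.0293 0.0101 -0.0004 -0.0 0.0 0.0
wrist 0.56 [294 214 341 277] [ 0.4117 -0.1894] 168.3 cost 913 2006
side 0.62 [387 142 403 161] [ 0.5028 -0.3084] 17.3 cost 109 166
```

View pics/w_screw3.png

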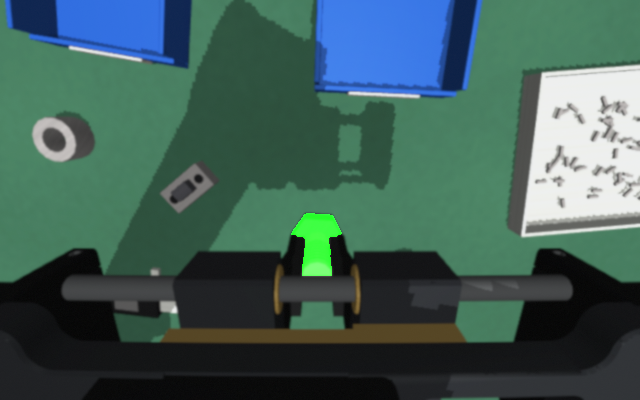

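Request:
carry_out(
  increments="0 0.030 0.010 0 0 0 0; 0 0.030 0.010 0 0 0 0; 0 0.030 0.010 0 0 0 0; 0 0.030 0.010 0 0 0 0; 0 0.030 0.010 0 0 0 0; 0 0.025 0.009 0 0 0 0; 0 0 0 0 0 0 0; 0 0 0 0 0 0 0",
)

```text
time_s: 7.12
tool_pos: [0.6264, -0.2182, 0.1741]
tool_rot: [-179.2, 1.0, 9.1]
force: [-0.6, -0.5, -1.7]
grip_width: 0.0153
```

```bash
python3 plan.py 0 4 0.627 -0.22 0.11 9; python3 - <<'E'
from h import *
for c in ["wrist","top"]:
    cv2.imwrite(f"pics/{c}_p1.png",read_camera(c)["img"])
E
```

```text
pos [ 0.6264 -0.2182  0.1741] rot [-179.16    0.96    9.13] t 7.12 w 0.0153 f [-0.6 -0.5 -1.7]
0 0.0003 0.0007 0.0160 -0.2 0.2 0.0; 0 0.0003 0.0007 0.0160 -0.2 0.2 0.0; 0 0.0002 0.0006 0.0160 -0.2 0.2 0.0; 0 0.0001 0.0005 0.0160 -0.2 0.2 0.0
```

View pics/wrist_p1.png

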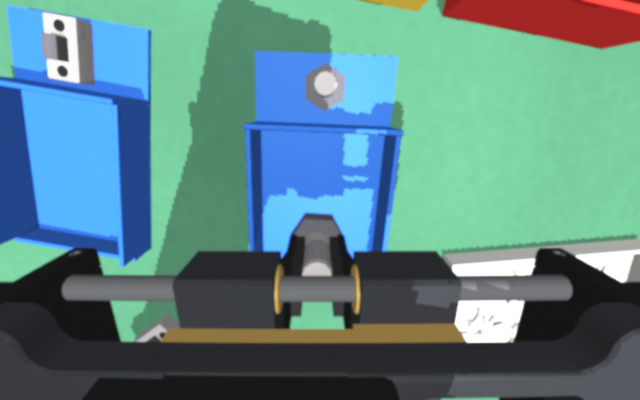

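Centred over the right bin (head at ~(318,230), between walls at 250 and 392). Lower.

Request:
carry_out(
  increments="0 0 0.001 0.016 -0.4 0.4 0; 0 0 0 0.016 -0.3 0.3 0; 0 0 0 0.016 -0.2 0.3 0; 0 0 0 0.016 0 0 0; 0 0 0 0 0 0 0; 0 0 0 0 0 0 0",
)

```text
time_s: 7.98
tool_pos: [0.6243, -0.2194, 0.1082]
tool_rot: [179.8, -0.1, 9.1]
force: [-0.3, 0.4, -1.8]
grip_width: 0.0155
```

```bash
python3 plan.py 0 3 0.627 -0.22 0.091 9
```

```text
pos [ 0.6243 -0.2194  0.1082] rot [ 1.7982e+02 -9.0000e-02  9.0600e+00] t 7.97 w 0.0155 f [-0.3  0.4 -1.8]
0 0.0008 0.0003 0.0057 0.1 -0.0 0.0; 0 0.0008 0.0003 0.0057 0.1 -0.0 0.0; 0 0.0008 0.0003 0.0057 0.1 -0.0 0.0
```

Request:
carry_out(
  increments="0 0 0 0.006 0.1 0 0; 0 0 0 0.006 0.1 0 0; 0 0 0 0.004 0 0 0; 0 0 0 0 0 0 0; 0 0 0 0 0 0 0",
)

```text
time_s: 8.6
tool_pos: [0.6264, -0.2199, 0.0964]
tool_rot: [179.9, -0.3, 9.1]
force: [-0.5, 0.3, -1.1]
grip_width: 0.0153
```

Request:
carry_out(
  increments="0 0 0 0.004 0 0.3 0; 0 0 0 0.003 0 0 0; 0 0 0 0 0 0 0; 0 0 0 0 0 0 0",
)

```text
time_s: 9.1
tool_pos: [0.6273, -0.2201, 0.0959]
tool_rot: [179.8, -0.7, 9.0]
force: [0.7, 0.1, 0.5]
grip_width: 0.015
```

```bash
python3 - <<'E'
from h import *
print(get_obs()["tool_pos"],get_obs()["force"])
a=read_camera("side")["img"][90:190,270:400]; cv2.imwrite("pics/s_p1.png",cv2.resize(a,None,fx=5,fy=5,interpolation=cv2.INTER_CUBIC))
cv2.imwrite("pics/w_p2.png",read_camera("wrist")["img"])
E
```

```text
[ 0.62730775 -0.22005835  0.09593794] [0.7447504  0.09089849 0.5366499 ]
```

View pics/s_p1.png

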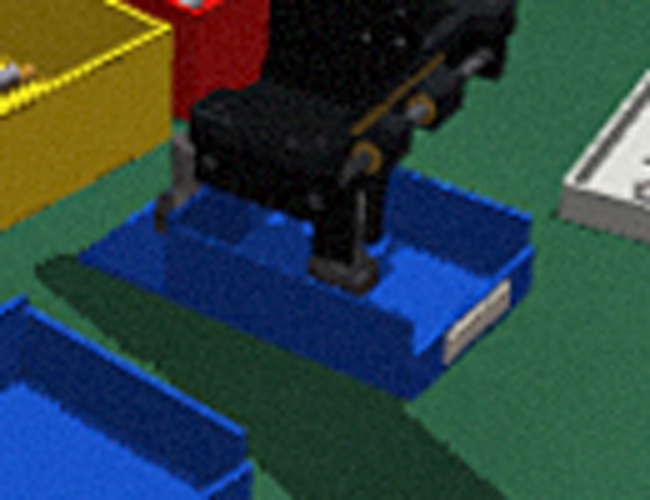

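View pics/w_p2.png

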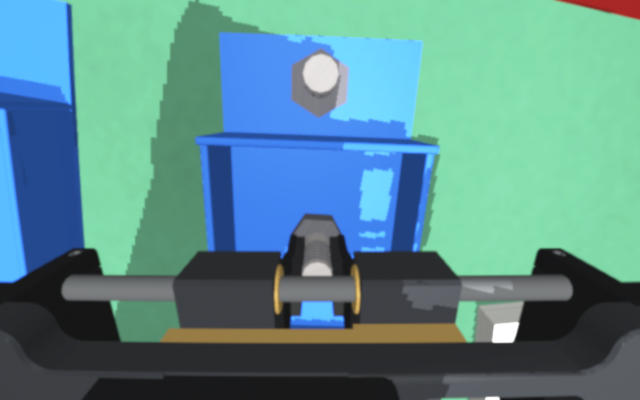

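Request:
carry_out(
  increments="0 0 0 0.003 0 0.5 0; 0 0 0 0.003 0 0 0; 0 0 0 0.003 0 0 0",
)

```text
time_s: 9.57
tool_pos: [0.6275, -0.22, 0.0955]
tool_rot: [179.7, -1.0, 9.0]
force: [-7.9, 2.3, 17.9]
grip_width: 0.0156
```

Request:
carry_out(
  increments="0 0 0 -0.001 0.2 -1 0; 0 0 0 0 0 0 0",
)

```text
time_s: 9.82
tool_pos: [0.6274, -0.22, 0.0963]
tool_rot: [179.9, -0.0, 9.0]
force: [-0.3, -0.6, -1.1]
grip_width: 0.0151
```

Request:
carry_out(
  increments="0.1 0 0 0.001 0 0 0; 0.5 0 0 0 0 0 0; 0.5 0 0 0 0 0 0; 0.5 0 0 0 0 0 0; 0.5 0 0 -0.03 0 0 0; 0.5 0 0 -0.03 0 0 0; 0.5 0 0 -0.03 0 0 0; 0.5 0 0 -0.02 0 0 0; 0.5 0 0 0 0 0 0",
)

```text
time_s: 10.95
tool_pos: [0.6265, -0.2198, 0.2052]
tool_rot: [-179.9, 0.2, 9.0]
force: [-0.1, 1.1, 0.9]
grip_width: 0.0433
```

```bash
python3 look.py screw screw4 0.004;  python3 plan.py 0.8 8 0.42 -0.062 0.22 -43; python3 look.py block_a blk1
```

```text
wrist 0.76 [303 177 333 215] [ 0.6286 -0.219 ] 34.4 cost 25 955
side 0.58 [331 130 345 150] [ 0.6299 -0.2256] 171.4 cost 27 170
pos [ 0.625  -0.2195  0.2022] rot [-179.79    0.47    9.  ] t 11.25 w 0.0437 f [-0.5 -0.7 -0.2]
0.8 -0.0222 -0.0235 -0.0020 0.0 0.1 6.5; 0.8 -0.0248 -0.0208 -0.0020 0.0 0.1 6.5; 0.8 -0.0269 -0.0179 -0.0020 0.0 0.1 6.5; 0.8 -0.0288 -0.0147 -0.0020 0.0 0.1 6.5; 0.8 -0.0303 -0.0113 -0.0021 0.0 0.1 6.5; 0.8 -0.0314 -0.0078 -0.0021 0.0 0.1 6.5; 0.8 -0.0320 -0.0042 -0.0022 0.0 0.1 6.5; 0.8 -0.0323 -0.0006 -0.0022 0.0 0.1 6.5
top 0.69 [230 205 249 226] [0.4352 0.1953] 18.5 cost 13 235
top 0.53 [339 202 359 222] [ 0.4371 -0.063 ] 137.2 cost 7 230
side 0.56 [258 268 291 289] [0.4348 0.1935] 16.9 cost 9 490
side 0.5 [351 197 370 222] [ 0.4358 -0.0626] 135.6 cost 8 275
```

View pics/w_screw4.png

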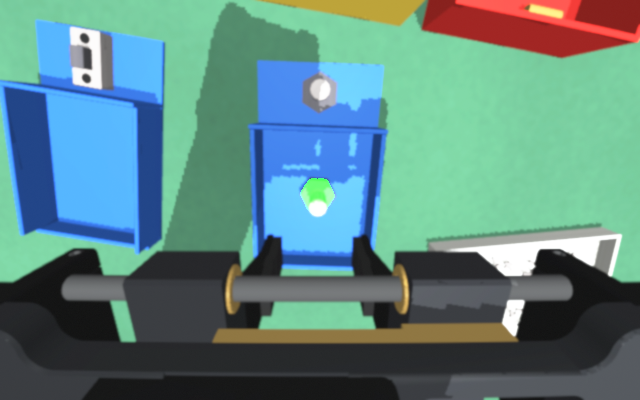

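Request:
carry_out(
  increments="0.8 -0.022 -0.024 -0.002 0 0.1 6.5; 0.8 -0.025 -0.021 -0.002 0 0.1 6.5; 0.8 -0.027 -0.018 -0.002 0 0.1 6.5; 0.8 -0.029 -0.015 -0.002 0 0.1 6.5; 0.8 -0.030 -0.011 -0.002 0 0.1 6.5; 0.8 -0.031 -0.008 -0.002 0 0.1 6.5; 0.8 -0.032 -0.004 -0.002 0 0.1 6.5; 0.8 -0.032 0 -0.002 0 0.1 6.5; 0.8 0 0 0 0 0 0; 0.8 0 0 0 0 0 0",
)

```text
time_s: 12.8
tool_pos: [0.4175, -0.0548, 0.2206]
tool_rot: [-179.7, -0.7, -44.7]
force: [0.3, 0.2, 0.1]
grip_width: 0.0696
```

```bash
python3 look.py block_a blk2;  python3 plan.py 0.8 6 0.4362 -0.0628 0.12 -43
```

```text
wrist 0.76 [298 153 321 201] [ 0.4378 -0.0616] 137.7 cost 51 1096
wrist 0.22 [290   3 325  22] [ 0.5691 -0.1784] 6.7 cost 12 466
top 0.66 [234 206 245 228] [0.4352 0.1948] 14.8 cost 31 212
side 0.67 [259 266 290 286] [0.4359 0.194 ] 14.7 cost 35 440
side 0.6 [350 199 368 219] [ 0.4359 -0.0627] 136.2 cost 12 268
pos [ 0.4173 -0.0547  0.22  ] rot [-179.75   -0.54  -44.72] t 13.1 w 0.0699 f [0.3 0.5 0.1]
0.8 0.0030 -0.0012 0.0167 -0.0 -0.1 -0.3; 0.8 0.0031 -0.0012 0.0167 -0.0 -0.1 -0.3; 0.8 0.0031 -0.0012 0.0167 -0.0 -0.1 -0.3; 0.8 0.0031 -0.0012 0.0167 -0.0 -0.1 -0.3; 0.8 0.0032 -0.0012 0.0167 -0.0 -0.1 -0.3; 0.8 0.0032 -0.0012 0.0167 -0.0 -0.1 -0.3
```

View pics/w_blk2.png

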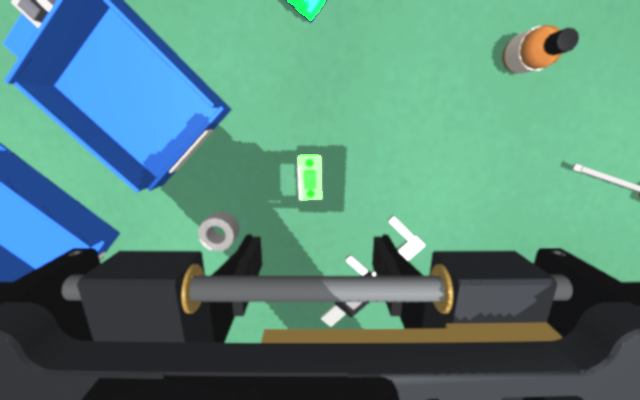

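Request:
carry_out(
  increments="0.6 0.005 -0.001 0.017 0 -0.2 -0.5; 0.6 0.005 -0.001 0.017 0 -0.2 -0.5; 0.6 0.004 -0.001 0.017 0 -0.2 -0.5; 0.6 0.003 -0.001 0.017 0 -0.1 0; 0.6 0.002 -0.001 0.017 0 0 0; 0.6 0 0 0.015 0 0 0; 0.6 0 0 0 0 0 0; 0.6 0 0 0 0 0 0",
)

```text
time_s: 14.1
tool_pos: [0.4349, -0.0656, 0.1099]
tool_rot: [-179.8, 0.6, -43.1]
force: [-0.4, -0.9, -0.5]
grip_width: 0.0519
```

```bash
python3 plan.py 0.6 3 0.437 -0.062 0.074 -43
```

```text
pos [ 0.4349 -0.0656  0.1099] rot [-179.84    0.58  -43.13] t 14.1 w 0.0519 f [-0.4 -0.9 -0.5]
0.6 -0.0002 -0.0013 0.0120 -0.1 0.2 -0.0; 0.6 -0.0002 -0.0013 0.0120 -0.1 0.2 -0.0; 0.6 -0.0003 -0.0014 0.0120 -0.1 0.2 -0.0
```

Request:
carry_out(
  increments="0.6 0 -0.002 0.012 -0.1 0.3 0; 0.6 0 -0.002 0.012 -0.1 0.2 0; 0.6 0 -0.001 0.007 0 0 0; 0.6 0 0 0.003 0 0 0; 0.6 0 0 0 0 0 0",
)

```text
time_s: 14.72
tool_pos: [0.4391, -0.0615, 0.0744]
tool_rot: [180.0, -0.1, -43.1]
force: [0.1, 0.4, 0.3]
grip_width: 0.0521
```

```bash
python3 plan.py 0.6 1 0.437 -0.062 0.074 -43; python3 look.py block_a blk3
```

```text
pos [ 0.4391 -0.0615  0.0744] rot [ 1.80e+02 -7.00e-02 -4.31e+01] t 14.72 w 0.0521 f [0.1 0.4 0.3]
0.6 -0.0012 0.0018 0.0004 0.0 -0.1 -0.1
wrist 0.74 [298 212 342 275] [ 0.4378 -0.0609] 136.1 cost 548 2730
top 0.76 [232 207 248 228] [0.4349 0.195 ] 17.6 cost 24 220
side 0.87 [257 266 290 289] [0.4357 0.1933] 15.9 cost 11 498
side 0.72 [351 199 369 220] [ 0.4357 -0.0633] 136.8 cost 11 271
```

View pics/w_blk3.png

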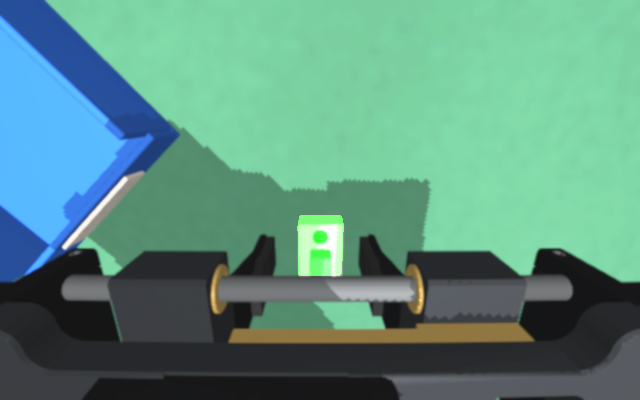

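Request:
carry_out(
  increments="0 0 0 0 0 0 0; 0 0 0 0 0 0 0; 0 0 0 0 0 0 0; 0 0 0 0 0 0 0; 0 0 0 -0.02 0 0 0; 0 0 0 -0.03 0 0 0; 0 0 0 -0.03 0 0 0; 0 0 0 -0.03 0 0 0; 0 0 0 0 0 0 0",
  force=35,
)

```text
time_s: 16.15
tool_pos: [0.4372, -0.0612, 0.1857]
tool_rot: [179.9, 0.1, -43.1]
force: [-0.9, -0.6, -1.9]
grip_width: 0.0255
```

```bash
python3 plan.py 0 9 0.653 0.003 0.19 0; python3 - <<'E'
from h import *
cv2.imwrite("pics/w_blk4.png",read_camera("wrist")["img"])
E
```

```text
pos [ 0.4372 -0.0612  0.1857] rot [ 1.7989e+02  1.3000e-01 -4.3110e+01] t 16.15 w 0.0255 f [-0.9 -0.6 -1.9]
0 0.0126 -0.0216 -0.0006 0.0 0.0 -4.8; 0 0.0144 -0.0205 -0.0005 0.0 0.0 -4.8; 0 0.0160 -0.0192 -0.0005 0.0 0.0 -4.8; 0 0.0176 -0.0178 -0.0005 0.0 0.0 -4.8; 0 0.0190 -0.0163 -0.0005 0.0 0.0 -4.8; 0 0.0203 -0.0146 -0.0005 0.0 0.0 -4.8; 0 0.0215 -0.0129 -0.0005 0.0 0.0 -4.8; 0 0.0225 -0.0110 -0.0005 0.0 0.0 -4.8; 0 0.0233 -0.0091 -0.0005 0.0 0.0 -4.8
```

View pics/w_blk4.png

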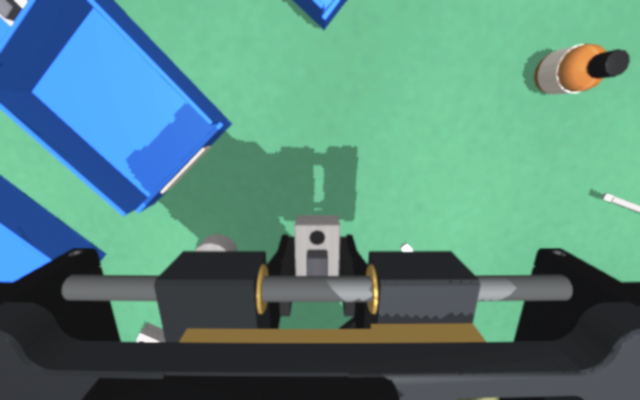

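Request:
carry_out(
  increments="0 0.0125 -0.0215 -0.001 0 0 -4.8; 0 0.0145 -0.0205 -0.001 0 0 -4.8; 0 0.016 -0.019 -0.001 0 0 -4.8; 0 0.0175 -0.018 -0.001 0 0 -4.8; 0 0.019 -0.0165 -0.001 0 0 -4.8; 0 0.0205 -0.0145 -0.001 0 0 -4.8; 0 0.0215 -0.013 -0.001 0 0 -4.8; 0 0.0225 -0.011 -0.001 0 0 -4.8; 0 0.0235 -0.009 -0.001 0 0 -4.8; 0 0 0 0 0 0 0; 0 0 0 0 0 0 0",
)

```text
time_s: 17.58
tool_pos: [0.6447, 0.0081, 0.161]
tool_rot: [-179.5, 2.7, 1.5]
force: [0.6, -0.7, -1.5]
grip_width: 0.0255
```

```bash
python3 plan.py 0 5 0.653 0.003 0.10 0
```

```text
pos [0.6447 0.0081 0.161 ] rot [-179.51    2.67    1.48] t 17.57 w 0.0255 f [ 0.6 -0.7 -1.5]
0 0.0022 0.0012 0.0121 -0.1 0.5 0.3; 0 0.0021 0.0011 0.0121 -0.1 0.5 0.3; 0 0.0020 0.0011 0.0121 -0.1 0.5 0.3; 0 0.0019 0.0011 0.0122 -0.1 0.5 0.3; 0 0.0018 0.0011 0.0122 -0.1 0.5 0.3
```

Request:
carry_out(
  increments="0 0.003 0.001 0.008 -0.2 0.9 0.5; 0 0.003 0.001 0.010 -0.2 0.8 0.5; 0 0.002 0.001 0.012 -0.1 0.6 0.3; 0 0.001 0.001 0.012 0 0.3 0.2; 0 0 0 0.012 0 0 0; 0 0 0 0 0 0 0; 0 0 0 0 0 0 0",
)

```text
time_s: 18.45
tool_pos: [0.6507, 0.0026, 0.1012]
tool_rot: [179.8, 0.1, -0.3]
force: [1.0, 0.1, -2.0]
grip_width: 0.026
```

```bash
python3 plan.py 0 3 0.653 0.003 0.08 0;  python3 - <<'E'
from h import *
cv2.imwrite("pics/w_blk5.png",read_camera("wrist")["img"])
E
```

```text
pos [0.6507 0.0026 0.1012] rot [ 1.7983e+02  1.0000e-01 -2.7000e-01] t 18.45 w 0.026 f [ 1.   0.1 -2. ]
0 0.0008 -0.0002 0.0070 0.1 0.0 -0.1; 0 0.0008 -0.0002 0.0070 0.1 0.0 -0.1; 0 0.0008 -0.0002 0.0071 0.1 0.0 -0.1
```

View pics/w_blk5.png

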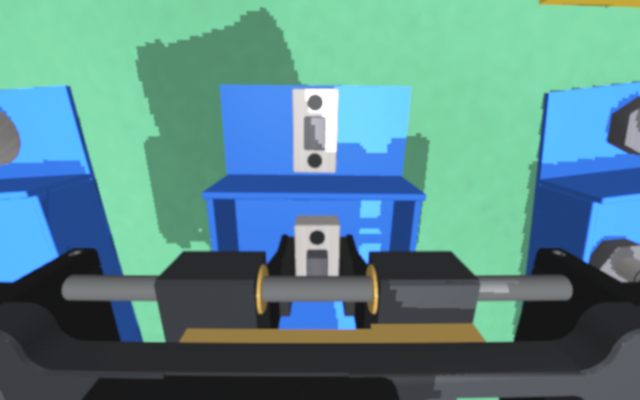

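Request:
carry_out(
  increments="0 0.001 0 0.007 0.1 0 0; 0 0.001 0 0.006 0 0 0; 0 0 0 0.004 0 0 0; 0 0 0 0 0 0 0",
)

```text
time_s: 19.0
tool_pos: [0.6532, 0.0026, 0.0836]
tool_rot: [179.9, 0.0, -0.3]
force: [-1.0, -0.6, -1.6]
grip_width: 0.0259
```

Request:
carry_out(
  increments="0 0 0 0.003 0 0 0; 0 0 0 0.001 0 0 0; 0 0 0 0 0 0 0",
)

```text
time_s: 19.38
tool_pos: [0.6534, 0.0026, 0.0796]
tool_rot: [179.9, 0.0, -0.3]
force: [-0.7, -0.4, -2.3]
grip_width: 0.0256
```

Request:
carry_out(
  increments="0 0 0 0.002 0 0 0; 0 0 0 0 0 0 0",
)

```text
time_s: 19.62
tool_pos: [0.6538, 0.0027, 0.0799]
tool_rot: [179.9, -0.0, -0.3]
force: [-0.1, -0.7, -1.9]
grip_width: 0.0257
```

Request:
carry_out(
  increments="0 0 0 0.002 0 0 0; 0 0 0 0.001 0 0 0",
)

```text
time_s: 19.88
tool_pos: [0.6541, 0.0027, 0.0794]
tool_rot: [179.8, -0.1, -0.3]
force: [-2.8, -1.9, 4.3]
grip_width: 0.026
```

Request:
carry_out(
  increments="0.35 0 0 0 0.1 0 0; 0.6 0 0 0 0 0 0; 0.6 0 0 0 0 0 0; 0.6 0 0 -0.03 0 0 0; 0.6 0 0 -0.03 0 0 0; 0.6 0 0 -0.04 0 0 0; 0.6 0 0 -0.03 0 0 0; 0.6 0 0 0 0 0 0",
)

```text
time_s: 20.88
tool_pos: [0.6544, 0.0029, 0.2116]
tool_rot: [-180.0, -0.1, -0.3]
force: [0.3, -0.0, -0.7]
grip_width: 0.0522
```

```bash
python3 look.py block_a blk6 0.004; python3 plan.py 0.7 9 0.42 0.19 0.22 17
```

```text
wrist 0.79 [303 173 329 221] [0.6526 0.0035] 0.3 cost 27 1189
top 0.59 [235 204 246 227] [0.4349 0.1945] 16.2 cost 18 231
side 0.97 [261 270 289 288] [0.4315 0.1959] 14.3 cost 43 436
side 0.75 [255 168 282 190] [0.6492 0.0018] 178.2 cost 10 286
side 0.54 [144 190 252 272] [0.5609 0.2435] 85.2 cost 4466 4947
side 0.3 [224 151 320 220] [0.5626 0.0385] 66.8 cost 3151 3521
pos [0.6521 0.0025 0.2071] rot [-179.98    0.38   -0.27] t 21.18 w 0.0525 f [-0.7  0.5 -0.1]
0.7 -0.0259 -0.0207 -0.0013 -0.0 0.0 -1.9; 0.7 -0.0252 -0.0216 -0.0013 -0.0 0.0 -1.9; 0.7 -0.0245 -0.0224 -0.0013 -0.0 0.0 -1.9; 0.7 -0.0237 -0.0232 -0.0013 -0.0 0.0 -1.9; 0.7 -0.0229 -0.0240 -0.0013 -0.0 0.0 -1.9; 0.7 -0.0221 -0.0247 -0.0014 -0.0 0.0 -1.9; 0.7 -0.0212 -0.0255 -0.0014 -0.0 0.0 -1.9; 0.7 -0.0204 -0.0262 -0.0014 -0.0 0.0 -1.9; 0.7 -0.0195 -0.0268 -0.0014 -0.0 0.0 -1.9
```

View pics/w_blk6.png

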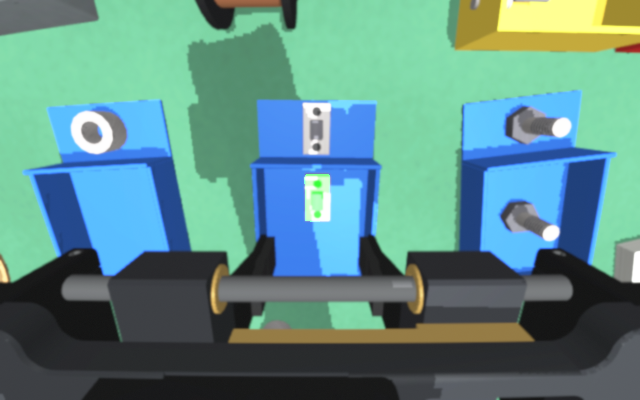

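Block one is flat in its bin at (0.653, 0.003), clear of the back wall; the screw stands in its bin. On to block two.

Request:
carry_out(
  increments="0.7 -0.026 -0.021 -0.001 0 0 -1.9; 0.7 -0.025 -0.022 -0.001 0 0 -1.9; 0.7 -0.0245 -0.0225 -0.001 0 0 -1.9; 0.7 -0.0235 -0.023 -0.001 0 0 -1.9; 0.7 -0.023 -0.024 -0.001 0 0 -1.9; 0.7 -0.022 -0.025 -0.001 0 0 -1.9; 0.7 -0.021 -0.0255 -0.001 0 0 -1.9; 0.7 -0.0205 -0.026 -0.001 0 0 -1.9; 0.7 -0.0195 -0.027 -0.001 0 0 -1.9; 0.7 0 0 0 0 0 0; 0.7 0 0 0 0 0 0",
)

```text
time_s: 22.55
tool_pos: [0.4092, 0.1942, 0.2097]
tool_rot: [-179.7, 1.1, 17.3]
force: [-0.2, 0.1, -0.3]
grip_width: 0.0609
```

```bash
python3 look.py block_a blk7;  python3 plan.py 0.6 6 0.4355 0.195 0.12 17
```

```text
wrist 0.78 [574   0 630  37] [0.6552 0.0017] 0.7 cost 45 1451
wrist 0.25 [189 190 236 233] [0.3518 0.2951] 169.6 cost 542 1240
wrist 0.19 [441 161 488 204] [0.4665 0.0547] 96.8 cost 571 1397
top 0.64 [314 114 328 132] [0.6543 0.0021] 178.0 cost 10 226
side 0.92 [262 268 290 290] [0.4347 0.1927] 13.1 cost 32 440
pos [0.4094 0.1944 0.2099] rot [-179.64    1.11   17.3 ] t 22.85 w 0.0613 f [-0.  -0.1  0.6]
0.6 0.0045 0.0013 0.0149 -0.1 0.2 0.0; 0.6 0.0044 0.0013 0.0149 -0.1 0.2 0.0; 0.6 0.0044 0.0012 0.0149 -0.1 0.2 0.0; 0.6 0.0043 0.0012 0.0149 -0.1 0.2 0.0; 0.6 0.0043 0.0012 0.0150 -0.1 0.2 0.0; 0.6 0.0042 0.0012 0.0150 -0.1 0.2 0.0
```

View pics/w_blk7.png

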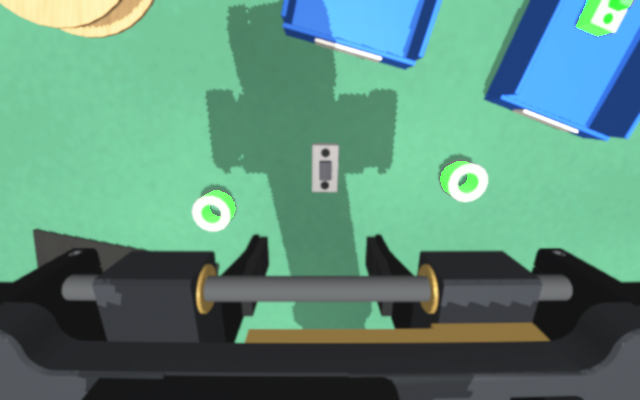

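Request:
carry_out(
  increments="0.6 0.006 0.001 0.015 -0.1 0.4 0; 0.6 0.006 0.001 0.015 -0.1 0.4 0; 0.6 0.005 0.001 0.015 -0.1 0.3 0; 0.6 0.005 0.001 0.015 0 0 0; 0.6 0.003 0.001 0.015 0 0 0; 0.6 0 0 0.010 0 0 0; 0.6 0 0 0 0 0 0",
)

```text
time_s: 23.72
tool_pos: [0.4366, 0.1958, 0.1207]
tool_rot: [-179.9, -0.0, 17.1]
force: [0.4, -1.0, 0.7]
grip_width: 0.0525
```

```bash
python3 look.py block_a blk8;  python3 plan.py 0.6 3 0.4355 0.195 0.074 17
```

```text
wrist 0.96 [299 194 335 264] [0.4362 0.1961] 16.4 cost 49 2317
top 0.59 [317 113 329 133] [0.6544 0.002 ] 0.4 cost 4 227
side 0.75 [258 269 290 289] [0.4344 0.1941] 21.7 cost 71 412
pos [0.4376 0.1962 0.1222] rot [-179.94   -0.2    17.07] t 24.02 w 0.0523 f [0.1 0.6 0.7]
0.6 -0.0008 0.0002 0.0161 -0.0 -0.1 0.0; 0.6 -0.0008 0.0002 0.0161 -0.0 -0.1 0.0; 0.6 -0.0008 0.0002 0.0161 -0.0 -0.1 0.0
```

View pics/w_blk8.png

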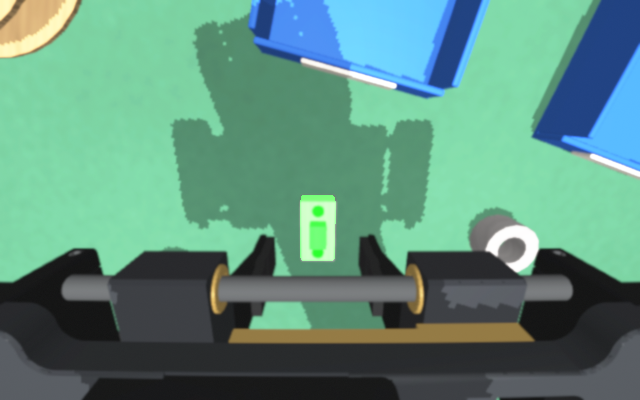

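Block centred between the fingers at (318,228); descend and grip.

Request:
carry_out(
  increments="0.6 -0.001 0 0.016 0 -0.1 0.2; 0.6 -0.001 0 0.016 0 -0.1 0; 0.6 0 0 0.010 0 0 0; 0.6 0 0 0.005 0 0 0; 0.6 0 0 0 0 0 0",
)

```text
time_s: 24.65
tool_pos: [0.4351, 0.1953, 0.0714]
tool_rot: [-180.0, 0.1, 16.9]
force: [0.5, -0.4, 0.9]
grip_width: 0.0522
```

Request:
carry_out(
  increments="0.6 0 0 -0.003 0 0 0; 0 0 0 0 0 0 0; 0 0 0 0 0 0 0; 0 0 0 0 0 0 0; 0 0 0 0 0 0 0; 0 0 0 -0.02 0 0 0; 0 0 0 -0.03 0 0 0; 0 0 0 -0.03 0 0 0; 0 0 0 -0.03 0 0 0; 0 0 0 0 0 0 0",
)

```text
time_s: 25.9
tool_pos: [0.4336, 0.1944, 0.186]
tool_rot: [-180.0, 0.3, 16.9]
force: [0.9, -0.0, -3.0]
grip_width: 0.0258
```

```bash
python3 plan.py 0 9 0.587 0.003 0.185 0; python3 - <<'E'
from h import *
cv2.imwrite("pics/w_blk9.png",read_camera("wrist")["img"])
E
```

```text
pos [0.4336 0.1944 0.186 ] rot [-179.96    0.3    16.87] t 25.9 w 0.0258 f [ 0.9 -0.  -3. ]
0 0.0101 0.0253 0.0000 0.0 0.0 1.9; 0 0.0110 0.0250 0.0000 0.0 0.0 1.9; 0 0.0118 0.0246 0.0001 0.0 0.0 1.9; 0 0.0126 0.0242 0.0001 0.0 0.0 1.9; 0 0.0134 0.0238 0.0001 0.0 0.0 1.9; 0 0.0141 0.0233 0.0001 0.0 0.0 1.9; 0 0.0149 0.0228 0.0001 0.0 0.0 1.9; 0 0.0156 0.0223 0.0001 0.0 0.0 1.9; 0 0.0163 0.0218 0.0001 0.0 0.0 1.9
```

View pics/w_blk9.png

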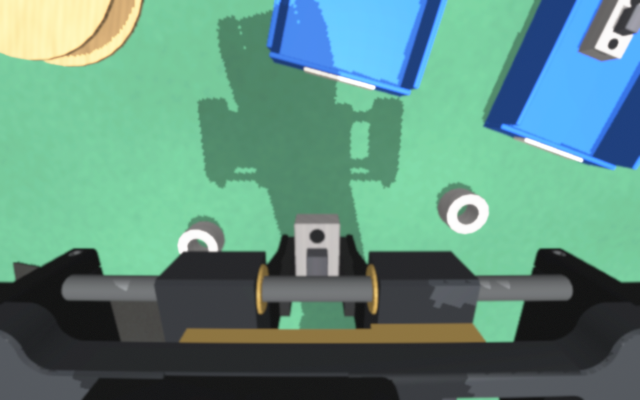

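Request:
carry_out(
  increments="0 0.010 0.0255 -0.001 0 0 1.9; 0 0.011 0.025 -0.001 0 0 1.9; 0 0.012 0.0245 -0.001 0 0 1.9; 0 0.0125 0.024 -0.001 0 0 1.9; 0 0.0135 0.024 -0.001 0 0 1.9; 0 0.014 0.0235 -0.001 0 0 1.9; 0 0.015 0.023 -0.001 0 0 1.9; 0 0.0155 0.022 -0.001 0 0 1.9; 0 0.0165 0.022 -0.001 0 0 1.9; 0 0 0 0 0 0 0; 0 0 0 0 0 0 0",
)

```text
time_s: 27.32
tool_pos: [0.5934, -0.0181, 0.1859]
tool_rot: [179.8, 1.0, -1.7]
force: [-0.1, 0.9, -2.4]
grip_width: 0.0255
```

```bash
python3 plan.py 0 5 0.587 0.003 0.10 0
```

```text
pos [ 0.5934 -0.0181  0.1859] rot [179.81   0.96  -1.74] t 27.32 w 0.0255 f [-0.1  0.9 -2.4]
0 -0.0011 -0.0042 0.0172 0.0 0.2 -0.3; 0 -0.0011 -0.0042 0.0172 0.0 0.2 -0.3; 0 -0.0012 -0.0042 0.0172 0.0 0.2 -0.3; 0 -0.0012 -0.0042 0.0172 0.0 0.2 -0.3; 0 -0.0012 -0.0042 0.0172 0.0 0.2 -0.3
```

Request:
carry_out(
  increments="0 -0.002 -0.007 0.012 0 0.4 -0.6; 0 -0.002 -0.007 0.015 0 0.3 -0.6; 0 -0.002 -0.004 0.017 0 0.2 -0.4; 0 -0.001 -0.002 0.017 0 0 0; 0 0 0 0.017 0 0 0; 0 0 0 0 0 0 0; 0 0 0 0 0 0 0",
)

```text
time_s: 28.2
tool_pos: [0.5831, 0.0073, 0.1012]
tool_rot: [179.9, 0.2, 0.4]
force: [0.5, 0.2, -2.2]
grip_width: 0.0257
```

```bash
python3 plan.py 0 4 0.587 0.003 0.08 0;  python3 - <<'E'
from h import *
cv2.imwrite("pics/w_blk10.png",read_camera("wrist")["img"])
E
```

```text
pos [0.5831 0.0073 0.1012] rot [179.89   0.2    0.35] t 28.2 w 0.0257 f [ 0.5  0.2 -2.2]
0 0.0010 0.0011 0.0053 0.0 0.0 0.1; 0 0.0010 0.0011 0.0053 0.0 0.0 0.1; 0 0.0010 0.0011 0.0053 0.0 0.0 0.1; 0 0.0010 0.0011 0.0053 0.0 0.0 0.1
```

View pics/w_blk10.png

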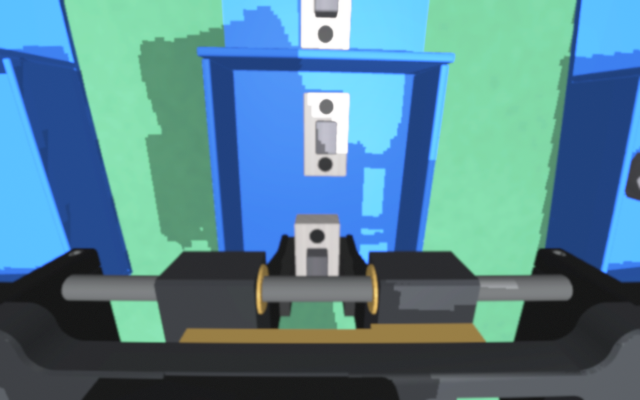

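Block in hand at (317,245), with clear gap to the placed block (325,135). Lower.

Request:
carry_out(
  increments="0 0.002 0.002 0.006 0 0 0.2; 0 0.002 0.002 0.006 0 0 0; 0 0 0 0.004 0 0 0; 0 0 0 0 0 0 0",
)

```text
time_s: 28.75
tool_pos: [0.5884, 0.0021, 0.0853]
tool_rot: [179.9, 0.1, 0.1]
force: [-1.1, -0.0, -2.0]
grip_width: 0.0256
```

Request:
carry_out(
  increments="0 0 0 0.004 0 0 0; 0 0 0 0.002 0 0 0; 0 0 0 0 0 0 0",
)

```text
time_s: 29.12
tool_pos: [0.5886, 0.0023, 0.08]
tool_rot: [179.8, 0.1, 0.1]
force: [1.6, 0.9, -1.9]
grip_width: 0.0258
```

Request:
carry_out(
  increments="0 0 0 0.002 0 0 0; 0 0 0 0.001 0 0 0; 0 0 0 0 0 0 0",
)

```text
time_s: 29.5
tool_pos: [0.5887, 0.0024, 0.08]
tool_rot: [179.7, 0.1, 0.1]
force: [0.7, -0.5, -2.3]
grip_width: 0.0258
```

Request:
carry_out(
  increments="0 0 0 0.003 0.2 0 0; 0 0 0 0.001 0 0 0",
)

```text
time_s: 29.75
tool_pos: [0.589, 0.0024, 0.0799]
tool_rot: [179.8, 0.1, 0.1]
force: [-2.5, -0.7, 1.2]
grip_width: 0.0254
```

Contact. Release and rise.

Request:
carry_out(
  increments="0.35 0 0 0 0 0 0; 0.6 0 0 0 0 0 0; 0.6 0 0 0 0 0 0; 0.6 0 0 -0.03 0 0 0; 0.6 0 0 -0.03 0 0 0; 0.6 0 0 -0.04 0 0 0; 0.6 0 0 -0.03 0 0 0; 0.6 0 0 0 0 0 0",
)

```text
time_s: 30.75
tool_pos: [0.5898, 0.0027, 0.2115]
tool_rot: [179.9, 0.0, 0.1]
force: [-0.4, -0.2, -0.8]
grip_width: 0.0527
```

```bash
python3 look.py block_a blk11 0.004; python3 look.py collar_a col1; python3 plan.py 0.8 6 0.43 0.054 0.2 0
```

```text
wrist 0.74 [304 106 330 161] [0.6533 0.0035] 179.7 cost 51 1409
side 0.78 [275 186 302 197] [0.5861 0.0026] 174.8 cost 39 262
side 0.63 [256 171 281 190] [0.6513 0.0024] 179.1 cost 9 290
side 0.58 [289 115 377 169] [ 0.6327 -0.1698] 10.2 cost 2446 2722
wrist 0.82 [264 300 285 313] [0.4712 0.0537] 148.4 cost 504 219
top 0.7 [292 194 310 210] [0.4662 0.0554] 7.3 cost 50 199
side 0.82 [252 319 278 351] [0.3555 0.2934] 5.6 cost 28 594
side 0.62 [304 219 324 238] [0.4644 0.0544] 13.8 cost 9 369
pos [0.5882 0.0026 0.2088] rot [1.7996e+02 3.6000e-01 7.0000e-02] t 31.35 w 0.052 f [ 0.3 -0.3  0. ]
0.8 -0.0263 -0.0086 0.0016 0.0 0.1 0.0; 0.8 -0.0264 -0.0086 0.0016 0.0 0.1 0.0; 0.8 -0.0264 -0.0086 0.0016 0.0 0.1 0.0; 0.8 -0.0264 -0.0086 0.0016 0.0 0.1 0.0; 0.8 -0.0264 -0.0086 0.0015 0.0 0.1 0.0; 0.8 -0.0264 -0.0086 0.0015 0.0 0.1 0.0
```

View pics/w_blk11.png

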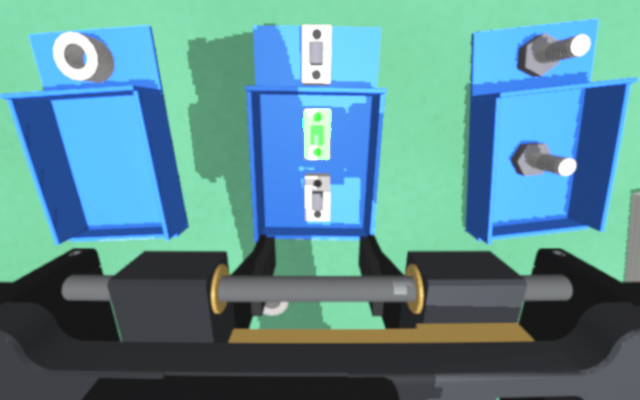

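Both blocks lie flat and apart in the middle bin ((317,135), (317,199)). Now the nearer collar at about (0.465, 0.054).

Request:
carry_out(
  increments="0.8 -0.026 -0.008 0.002 0 0.1 0; 0.8 -0.026 -0.008 0.002 0 0.1 0; 0.8 -0.026 -0.008 0.002 0 0.1 0; 0.8 -0.025 -0.008 0.002 0 0.1 0; 0.8 -0.022 -0.008 0.002 0 0 0; 0.8 -0.015 -0.006 0.002 0 0 0; 0.8 0 0 0 0 0 0; 0.8 0 0 0 0 0 0",
)

```text
time_s: 32.35
tool_pos: [0.4455, 0.0497, 0.1971]
tool_rot: [179.9, -0.2, 0.0]
force: [0.6, 0.4, -0.3]
grip_width: 0.0697
```

```bash
python3 look.py collar_a col2; python3 plan.py 0.8 6 0.465 0.054 0.12 0
```

```text
wrist 0.92 [294 162 333 200] [0.4663 0.0558] 7.0 cost 371 1101
wrist 0.48 [ 98 255 110 262] [0.4172 0.3134] 75.0 cost 43 43
top 0.54 [190 239 211 253] [0.3556 0.2925] 1.8 cost 56 212
side 0.84 [304 219 323 242] [0.4644 0.0551] 179.7 cost 16 358
side 0.61 [256 323 280 351] [0.3553 0.2937] 7.2 cost 25 601
pos [0.445  0.0498 0.1967] rot [ 1.7998e+02 -1.6000e-01  4.0000e-02] t 32.65 w 0.07 f [-0.2 -0.4 -0.9]
0.8 0.0033 -0.0007 0.0128 0.0 -0.0 0.0; 0.8 0.0033 -0.0007 0.0128 0.0 -0.0 0.0; 0.8 0.0033 -0.0007 0.0128 0.0 -0.0 0.0; 0.8 0.0033 -0.0007 0.0128 0.0 -0.0 0.0; 0.8 0.0033 -0.0007 0.0128 0.0 -0.0 0.0; 0.8 0.0033 -0.0007 0.0128 0.0 -0.0 0.0
```

View pics/w_col2.png

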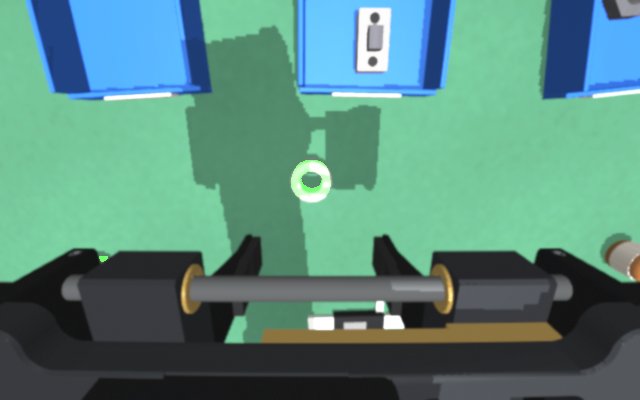

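Request:
carry_out(
  increments="0.8 0.005 -0.002 0.016 0 0 0; 0.8 0.005 -0.002 0.016 0 0 0; 0.8 0.005 -0.001 0.016 0 0 0; 0.8 0.003 0 0.016 0 0 0; 0.8 0.001 0 0.014 0 0 0; 0.8 0 0 0 0 0 0; 0.8 0 0 0 0 0 0",
)

```text
time_s: 33.52
tool_pos: [0.4647, 0.0555, 0.111]
tool_rot: [-179.9, 0.1, 0.1]
force: [-0.7, 0.5, -0.4]
grip_width: 0.0697
```

```bash
python3 look.py collar_a col3; python3 plan.py 0.8 3 0.4655 0.055 0.075 0
```

```text
wrist 0.9 [287 201 345 264] [0.4669 0.056 ] 172.7 cost 461 2538
wrist 0.63 [381   1 438  90] [0.5867 0.0066] 3.7 cost 1577 4390
wrist 0.16 [301   0 543 119] [ 0.5876 -0.0457] 46.0 cost 17303 22959
top 0.45 [188 239 210 253] [0.3555 0.292 ] 12.6 cost 36 238
side 0.63 [254 322 278 350] [0.3553 0.2933] 11.7 cost 40 578
side 0.59 [304 218 324 239] [0.4635 0.0532] 4.9 cost 37 336
pos [0.4649 0.0553 0.1114] rot [-1.7994e+02  1.0000e-02  4.0000e-02] t 33.83 w 0.0692 f [-0.7  0.7 -0.1]
0.8 0.0002 0.0001 0.0121 -0.0 0.0 0.0; 0.8 0.0002 0.0001 0.0121 -0.0 0.0 0.0; 0.8 0.0002 0.0001 0.0121 -0.0 0.0 0.0
```

Request:
carry_out(
  increments="0.8 0.001 0 0.012 0 0 0; 0.8 0 0 0.012 0 0 0; 0.8 0 0 0.009 0 0 0; 0.8 0 0 0.002 0 0 0; 0.8 0 0 0 0 0 0",
)

```text
time_s: 34.45
tool_pos: [0.4655, 0.0553, 0.0735]
tool_rot: [-179.9, 0.1, 0.0]
force: [0.1, -0.1, 0.3]
grip_width: 0.0698
```

```bash
python3 - <<'E'
from h import *
cv2.imwrite("pics/w_col4.png",read_camera("wrist")["img"])
E
```

```text
(no output)
```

View pics/w_col4.png

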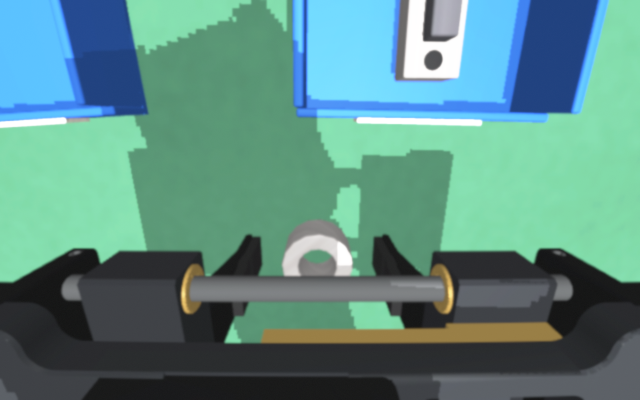

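Request:
carry_out(
  increments="0 0 0 0 0 0 0; 0 0 0 0 0 0 0; 0 0 0 0 0 0 0; 0 0 0 0 0 0 0; 0 0 0 -0.02 0 0 0; 0 0 0 -0.03 0 0 0; 0 0 0 -0.03 0 0 0; 0 0 0 -0.03 0 0 0; 0 0 0 0 0 0 0",
)

```text
time_s: 35.62
tool_pos: [0.4639, 0.0548, 0.1852]
tool_rot: [-180.0, 0.3, 0.1]
force: [-0.0, -0.8, -2.0]
grip_width: 0.0394
```

```bash
python3 plan.py 0 8 0.65 0.212 0.185 0; python3 - <<'E'
from h import *
cv2.imwrite("pics/w_col5.png",read_camera("wrist")["img"])
E
```

```text
pos [0.4639 0.0548 0.1852] rot [-1.7996e+02  2.7000e-01  5.0000e-02] t 35.62 w 0.0394 f [-0.  -0.8 -2. ]
0 0.0233 -0.0196 -0.0001 -0.0 0.0 0.0; 0 0.0233 -0.0196 -0.0001 -0.0 0.0 0.0; 0 0.0233 -0.0196 -0.0001 -0.0 0.0 0.0; 0 0.0233 -0.0196 -0.0000 -0.0 0.0 0.0; 0 0.0233 -0.0196 -0.0000 -0.0 0.0 0.0; 0 0.0233 -0.0196 -0.0000 -0.0 0.0 0.0; 0 0.0233 -0.0196 -0.0000 -0.0 0.0 0.0; 0 0.0233 -0.0196 0.0000 -0.0 0.0 0.0
```

View pics/w_col5.png

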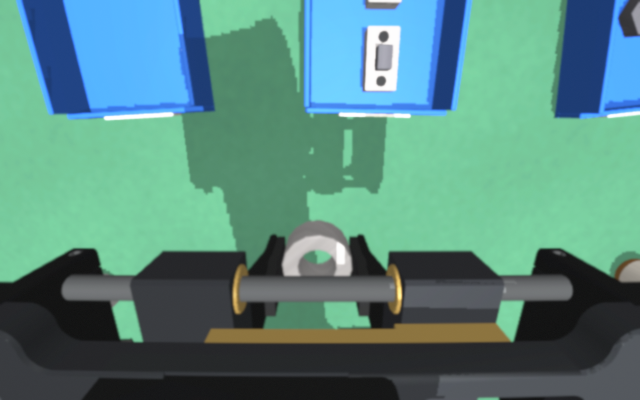

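Request:
carry_out(
  increments="0 0.023 -0.020 -0.001 0 0 0; 0 0.023 -0.020 -0.001 0 0 0; 0 0.023 -0.020 -0.001 0 0 0; 0 0.023 -0.020 -0.001 0 0 0; 0 0.023 -0.020 -0.001 0 0 0; 0 0.023 -0.020 -0.001 0 0 0; 0 0.022 -0.018 -0.001 0 0 0; 0 0.018 -0.013 -0.001 0 0 0; 0 0 0 0 0 0 0; 0 0 0 0 0 0 0",
)

```text
time_s: 36.92
tool_pos: [0.6349, 0.2057, 0.1621]
tool_rot: [179.6, 2.5, -0.0]
force: [-0.5, -0.4, -2.5]
grip_width: 0.0393
```

```bash
python3 plan.py 0 5 0.65 0.212 0.10 0.5; python3 - <<'E'
from h import *
cv2.imwrite("pics/w_col6.png",read_camera("wrist")["img"])
E
```

```text
pos [0.6349 0.2057 0.1621] rot [ 1.796e+02  2.530e+00 -4.000e-02] t 36.92 w 0.0393 f [-0.5 -0.4 -2.5]
0 0.0036 -0.0013 0.0123 0.1 0.5 -0.1; 0 0.0035 -0.0013 0.0123 0.1 0.5 -0.1; 0 0.0034 -0.0013 0.0123 0.1 0.5 -0.1; 0 0.0033 -0.0013 0.0124 0.1 0.5 -0.1; 0 0.0031 -0.0013 0.0124 0.1 0.5 -0.1
```

View pics/w_col6.png

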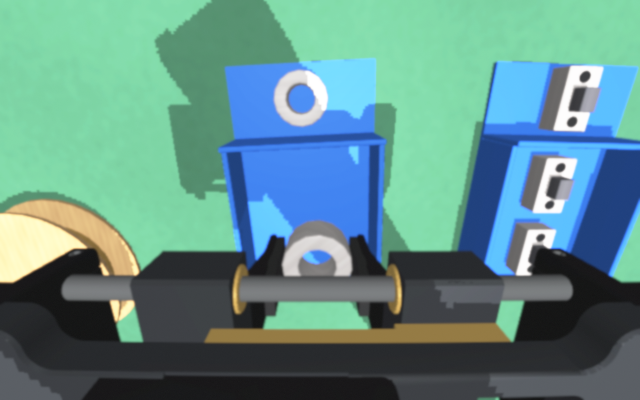

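Request:
carry_out(
  increments="0 0.005 -0.002 0.009 0.2 0.9 0; 0 0.005 -0.002 0.011 0.1 0.8 0; 0 0.004 -0.002 0.012 0.1 0.5 0; 0 0.003 -0.001 0.012 0 0.2 0; 0 0.001 0 0.010 0 0 0; 0 0 0 0 0 0 0; 0 0 0 0 0 0 0",
)

```text
time_s: 37.85
tool_pos: [0.6519, 0.2108, 0.1029]
tool_rot: [179.9, 0.0, -0.1]
force: [0.6, 0.2, -2.7]
grip_width: 0.0396
```

```bash
python3 plan.py 0 4 0.65 0.212 0.08 0.5; python3 - <<'E'
from h import *
cv2.imwrite("pics/w_col7.png",read_camera("wrist")["img"])
E
```

```text
pos [0.6519 0.2108 0.1029] rot [ 1.7992e+02  5.0000e-02 -1.2000e-01] t 37.85 w 0.0396 f [ 0.6  0.2 -2.7]
0 -0.0005 -0.0003 0.0057 0.0 0.0 -0.2; 0 -0.0005 -0.0003 0.0057 0.0 0.0 -0.2; 0 -0.0005 -0.0003 0.0057 0.0 0.0 -0.2; 0 -0.0005 -0.0003 0.0057 0.0 0.0 -0.2
```

View pics/w_col7.png

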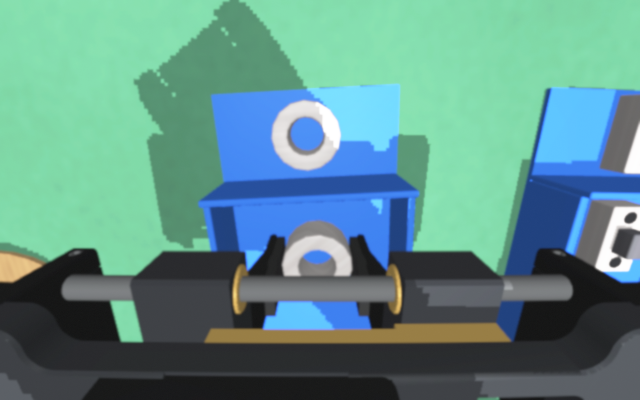

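Request:
carry_out(
  increments="0 -0.001 -0.001 0.007 0 0 -0.3; 0 0 -0.001 0.007 0 0 -0.3; 0 0 0 0.004 0 0 0; 0 0 0 0.003 0 0 0; 0 0 0 0 0 0 0",
)

```text
time_s: 38.52
tool_pos: [0.651, 0.2129, 0.0812]
tool_rot: [179.9, -0.0, 0.5]
force: [-0.2, 0.4, -2.2]
grip_width: 0.0393
```

Request:
carry_out(
  increments="0 0 0 0.003 0 0 0; 0 0 0 0.002 0 0 0",
)

```text
time_s: 38.78
tool_pos: [0.6514, 0.2131, 0.0785]
tool_rot: [179.9, -0.1, 0.5]
force: [-6.1, -3.4, 13.6]
grip_width: 0.0395
```

Request:
carry_out(
  increments="0 0 0 -0.001 0 0 0; 0.5 0 0 0 0 0 0; 0.68 0 0 0 0 0 0; 0.68 0 0 0 0 0 0; 0.68 0 0 -0.03 0 0 0; 0.68 0 0 -0.03 0 0 0; 0.68 0 0 -0.04 0 0 0; 0.68 0 0 -0.03 0 0 0; 0.68 0 0 0 0 0 0",
)

```text
time_s: 39.9
tool_pos: [0.6518, 0.2137, 0.2135]
tool_rot: [180.0, -0.1, 0.5]
force: [-1.1, 0.5, -0.8]
grip_width: 0.0592
```

```bash
python3 look.py collar_a col8 0.004; python3 plan.py 0.8 9 0.35 0.285 0.21 0
```

```text
wrist 0.63 [297 175 336 218] [0.6532 0.2141] 174.4 cost 289 1041
top 0.77 [188 239 208 255] [0.3554 0.2912] 16.7 cost 39 231
side 0.8 [185 211 205 236] [0.6523 0.2119] 17.1 cost 15 397
side 0.74 [255 321 277 351] [0.353  0.2947] 178.8 cost 58 562
pos [0.6499 0.2125 0.2088] rot [179.82   0.3    0.52] t 40.2 w 0.059 f [0.4 0.2 0.3]
0.8 -0.0332 -0.0084 0.0000 0.0 0.0 0.1; 0.8 -0.0333 -0.0083 -0.0000 0.0 0.0 0.1; 0.8 -0.0333 -0.0083 -0.0000 0.0 0.0 0.1; 0.8 -0.0333 -0.0083 -0.0000 0.0 0.0 0.1; 0.8 -0.0333 -0.0082 -0.0001 0.0 0.0 0.1; 0.8 -0.0333 -0.0082 -0.0001 0.0 0.0 0.1; 0.8 -0.0333 -0.0082 -0.0001 0.0 0.0 0.1; 0.8 -0.0333 -0.0081 -0.0001 0.0 0.0 0.1; 0.8 -0.0333 -0.0081 -0.0001 0.0 0.0 0.1
```

View pics/w_col8.png

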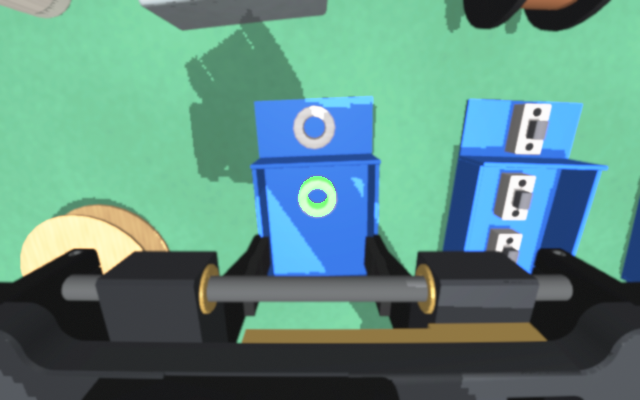

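Request:
carry_out(
  increments="0.8 -0.033 -0.008 0 0 0 0; 0.8 -0.033 -0.008 0 0 0 0; 0.8 -0.033 -0.008 0 0 0 0; 0.8 -0.033 -0.008 0 0 0 0; 0.8 -0.033 -0.008 0 0 0 0; 0.8 -0.033 -0.008 0 0 0 0; 0.8 -0.033 -0.008 0 0 0 0; 0.8 -0.025 -0.008 0 0 0 0; 0.8 -0.015 -0.006 0 0 0 0; 0.8 0 0 0 0 0 0; 0.8 0 0 0 0 0 0",
)

```text
time_s: 41.58
tool_pos: [0.3683, 0.2794, 0.2023]
tool_rot: [179.6, 1.0, 0.4]
force: [-0.5, -0.6, 0.0]
grip_width: 0.0698
```

```bash
python3 look.py collar_a col9; python3 plan.py 0.8 6 0.3555 0.293 0.12 0
```

```text
wrist 0.69 [278 184 322 230] [0.3568 0.2952] 0.9 cost 277 1123
top 0.77 [230 117 246 130] [0.6526 0.2131] 16.7 cost 52 200
side 0.86 [183 213 208 237] [0.6569 0.2091] 15.5 cost 14 396
pos [0.3678 0.2796 0.2022] rot [179.62   0.99   0.38] t 41.88 w 0.0698 f [ 0.  -0.3  0.1]
0.8 -0.0018 -0.0023 0.0137 0.1 0.2 0.1; 0.8 -0.0018 -0.0023 0.0137 0.1 0.2 0.1; 0.8 -0.0019 -0.0023 0.0137 0.1 0.2 0.1; 0.8 -0.0019 -0.0023 0.0137 0.1 0.2 0.1; 0.8 -0.0020 -0.0023 0.0137 0.1 0.2 0.1; 0.8 -0.0020 -0.0022 0.0137 0.1 0.2 0.1
```

View pics/w_col9.png

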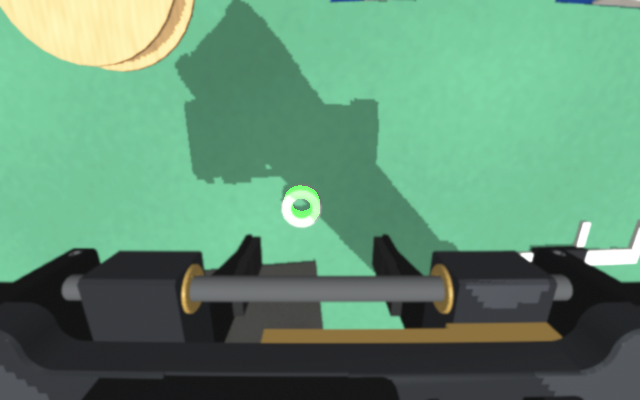

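Request:
carry_out(
  increments="0.8 -0.003 -0.004 0.014 0.1 0.3 0; 0.8 -0.003 -0.004 0.015 0.1 0.3 0; 0.8 -0.002 -0.003 0.015 0.1 0.3 0; 0.8 -0.002 -0.002 0.015 0 0 0; 0.8 -0.002 -0.001 0.015 0 0 0; 0.8 0 0 0.008 0 0 0; 0.8 0 0 0 0 0 0; 0.8 0 0 0 0 0 0",
)

```text
time_s: 42.88
tool_pos: [0.3537, 0.2939, 0.1138]
tool_rot: [180.0, 0.2, 0.4]
force: [-0.4, -0.5, 0.0]
grip_width: 0.0695
```

```bash
python3 plan.py 0.8 4 0.3555 0.294 0.074 0; python3 look.py collar_a col10
```

```text
pos [0.3537 0.2939 0.1138] rot [179.95   0.18   0.37] t 42.88 w 0.0695 f [-0.4 -0.5  0. ]
0.8 0.0005 -0.0000 0.0099 0.0 0.0 0.1; 0.8 0.0005 -0.0000 0.0099 0.0 0.0 0.1; 0.8 0.0005 -0.0000 0.0099 0.0 0.0 0.1; 0.8 0.0005 -0.0000 0.0099 0.0 0.0 0.1
wrist 0.76 [285 197 349 261] [0.3576 0.2947] 176.5 cost 310 2634
top 0.67 [228 117 247 133] [0.6532 0.2147] 178.6 cost 27 231
top 0.53 [298  85 349 169] [0.6087 0.0388] 171.7 cost 3351 3617
top 0.23 [215  88 260 169] [0.5993 0.2424] 19.7 cost 3517 3792
side 0.84 [181 214 206 236] [0.6567 0.2108] 1.9 cost 12 376
side 0.58 [252 325 278 352] [0.3554 0.2933] 11.1 cost 85 536
```

View pics/w_col10.png

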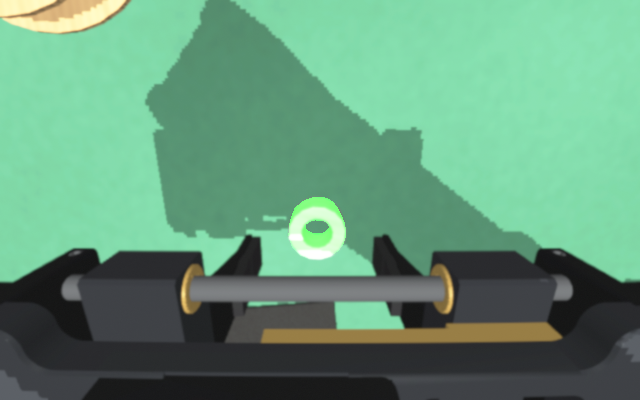

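Request:
carry_out(
  increments="0.8 0.001 0 0.012 0 0 0; 0.8 0.001 0 0.012 0 0 0; 0.8 0.001 0 0.009 0 0 0; 0.8 0 0 0.004 0 0 0; 0.8 0 0 0 0 0 0",
)

```text
time_s: 43.8
tool_pos: [0.3565, 0.2933, 0.0735]
tool_rot: [179.9, 0.2, 0.3]
force: [-0.1, -0.5, 0.8]
grip_width: 0.0695
```

Request:
carry_out(
  increments="0 0 0 0 0 0 0; 0 0 0 0 0 0 0; 0 0 0 0 0 0 0; 0 0 0 0 0 0 0; 0 0 0 -0.02 0 0 0; 0 0 0 -0.03 0 0 0; 0 0 0 -0.03 0 0 0; 0 0 0 -0.03 0 0 0; 0 0 0 0 0 0 0",
)

```text
time_s: 44.92
tool_pos: [0.3556, 0.2924, 0.1854]
tool_rot: [179.8, 0.4, 0.4]
force: [0.7, 0.3, -1.8]
grip_width: 0.0388
```

```bash
python3 plan.py 0 9 0.588 0.212 0.185 0.5; python3 - <<'E'
from h import *
cv2.imwrite("pics/w_col11.png",read_camera("wrist")["img"])
E
```

```text
pos [0.3556 0.2924 0.1854] rot [179.8    0.36   0.38] t 44.92 w 0.0388 f [ 0.7  0.3 -1.8]
0 0.0258 0.0091 -0.0001 0.0 0.0 -0.0; 0 0.0258 0.0091 -0.0001 0.0 0.0 -0.0; 0 0.0258 0.0091 -0.0001 0.0 0.0 -0.0; 0 0.0258 0.0091 -0.0000 0.0 0.0 -0.0; 0 0.0257 0.0091 -0.0000 0.0 0.0 -0.0; 0 0.0257 0.0091 -0.0000 0.0 0.0 -0.0; 0 0.0257 0.0091 -0.0000 0.0 0.0 -0.0; 0 0.0257 0.0092 0.0000 0.0 0.0 -0.0; 0 0.0257 0.0092 0.0000 0.0 0.0 -0.0
```

View pics/w_col11.png

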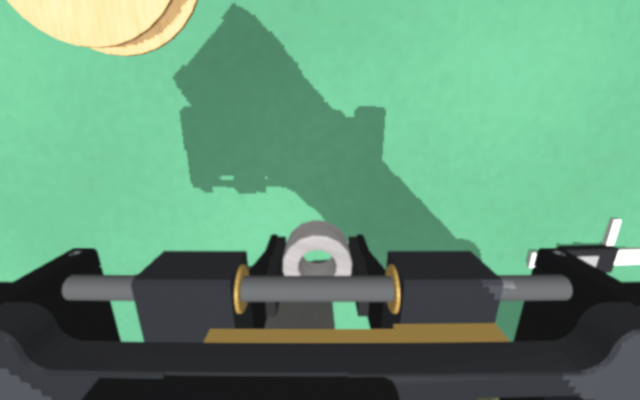

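Collar held level. Carry to the left bin's front half.

Request:
carry_out(
  increments="0 0.026 0.009 -0.001 0 0 0; 0 0.026 0.009 -0.001 0 0 0; 0 0.026 0.009 -0.001 0 0 0; 0 0.026 0.009 -0.001 0 0 0; 0 0.026 0.009 -0.001 0 0 0; 0 0.026 0.009 -0.001 0 0 0; 0 0.026 0.009 -0.001 0 0 0; 0 0.022 0.007 -0.001 0 0 0; 0 0.015 0.005 -0.001 0 0 0; 0 0 0 0 0 0 0; 0 0 0 0 0 0 0",
)

```text
time_s: 46.35
tool_pos: [0.57, 0.2121, 0.166]
tool_rot: [179.1, 2.4, 0.6]
force: [-0.1, 0.4, -1.9]
grip_width: 0.0385
```

```bash
python3 plan.py 0 5 0.588 0.212 0.105 0.5; python3 - <<'E'
from h import *
cv2.imwrite("pics/w_col12.png",read_camera("wrist")["img"])
E
```

```text
pos [0.57   0.2121 0.166 ] rot [179.05   2.42   0.62] t 46.35 w 0.0385 f [-0.1  0.4 -1.9]
0 0.0041 -0.0001 0.0120 0.2 0.5 0.0; 0 0.0040 -0.0001 0.0121 0.2 0.5 0.0; 0 0.0039 -0.0001 0.0121 0.2 0.5 0.0; 0 0.0038 -0.0000 0.0121 0.2 0.5 0.0; 0 0.0037 0.0000 0.0122 0.2 0.5 0.0
```

View pics/w_col12.png

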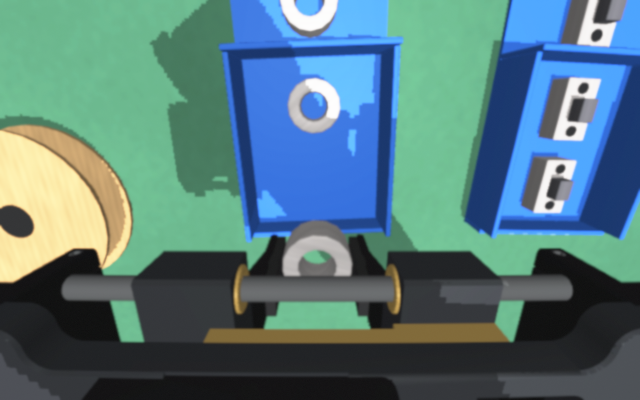

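Request:
carry_out(
  increments="0 0.008 0 0.003 0.3 0.9 0; 0 0.006 0 0.006 0.3 0.8 0; 0 0.003 0 0.012 0.2 0.5 0; 0 0.002 0 0.013 0 0.2 0; 0 0 0 0.013 0 0 0; 0 0 0 0.008 0 0 0; 0 0 0 0 0 0 0; 0 0 0 0 0 0 0",
)

```text
time_s: 47.4
tool_pos: [0.5881, 0.2126, 0.1062]
tool_rot: [179.9, -0.1, 0.8]
force: [0.4, -0.5, -2.7]
grip_width: 0.0387
```

```bash
python3 plan.py 0 4 0.588 0.212 0.08 0.5; python3 - <<'E'
from h import *
cv2.imwrite("pics/w_col13.png",read_camera("wrist")["img"])
E
```

```text
pos [0.5881 0.2126 0.1062] rot [ 1.7985e+02 -9.0000e-02  7.7000e-01] t 47.4 w 0.0387 f [ 0.4 -0.5 -2.7]
0 -0.0000 0.0001 0.0065 0.0 -0.0 0.1; 0 -0.0000 0.0001 0.0065 0.0 -0.0 0.1; 0 -0.0000 0.0002 0.0065 0.0 -0.0 0.1; 0 -0.0000 0.0002 0.0065 0.0 -0.0 0.1
```

View pics/w_col13.png

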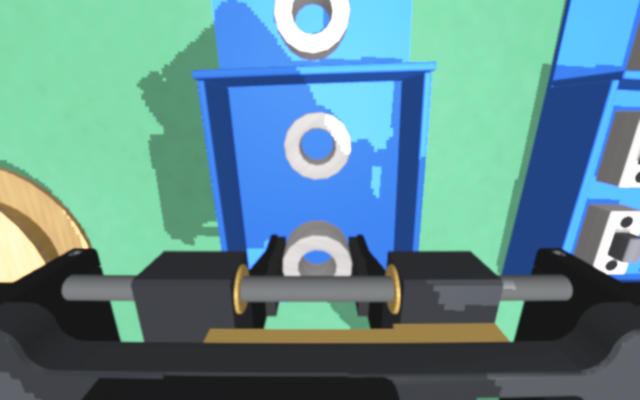

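Request:
carry_out(
  increments="0 0 0 0.008 0 0 0; 0 0 0 0.008 0 0 0; 0 0 0 0.005 0 0 0; 0 0 0 0.002 0 0 0; 0 0 0 0 0 0 0",
)

```text
time_s: 48.08
tool_pos: [0.5885, 0.2126, 0.0822]
tool_rot: [179.9, -0.2, 0.8]
force: [-0.2, 0.3, -1.8]
grip_width: 0.0388
```

Request:
carry_out(
  increments="0 0 0 0.003 0 -0.2 0; 0 0 0 0.002 0 0 0",
)

```text
time_s: 48.32
tool_pos: [0.5888, 0.2127, 0.0783]
tool_rot: [179.8, 0.0, 0.7]
force: [-5.1, -2.0, 11.4]
grip_width: 0.0388
```

Request:
carry_out(
  increments="0 0 0 -0.001 0 0 0; 0.5 0 0 0 0 0 0; 0.68 0 0 0 0 0 0; 0.68 0 0 0 0 0 0; 0.68 0 0 -0.03 0 0 0; 0.68 0 0 -0.03 0 0 0; 0.68 0 0 -0.04 0 0 0; 0.68 0 0 -0.03 0 0 0; 0.68 0 0 -0.03 0 0 0; 0.68 0 0 0 0 0 0",
)

```text
time_s: 49.58
tool_pos: [0.5894, 0.2138, 0.2451]
tool_rot: [179.9, -0.1, 0.8]
force: [0.4, -0.4, 0.0]
grip_width: 0.0588
```

```bash
python3 look.py collar_a end1 0.004; python3 look.py block_a end2 0.004; python3 look.py screw end3 0.004; python3 look.py oil end4; python3 - <<'E'
from h import *
cv2.imwrite("pics/w_end.png",read_camera("wrist")["img"])
cv2.imwrite("pics/s_end.png",read_camera("side")["img"])
a=read_camera("top")["img"][70:270,180:480]; cv2.imwrite("pics/t_end.png",cv2.resize(a,None,fx=2.6,fy=2.6,interpolation=cv2.INTER_CUBIC))
E
```

```text
wrist 0.83 [300 117 336 153] [0.6523 0.2145] 10.7 cost 338 804
top 0.65 [443 232 459 242] [ 0.3779 -0.3004] 6.7 cost 54 213
side 0.83 [205 229 224 247] [0.5904 0.2114] 7.1 cost 35 372
side 0.61 [183 210 206 235] [0.6519 0.2134] 9.7 cost 19 406
wrist 0.94 [488 108 529 157] [0.6537 0.0041] 0.2 cost 61 1524
wrist 0.86 [479 168 515 215] [0.5887 0.0036] 0.6 cost 32 1350
top 0.63 [319 114 329 132] [0.6532 0.0018] 179.1 cost 9 221
top 0.46 [317 141 329 164] [0.5886 0.0015] 1.4 cost 6 224
side 0.8 [258 170 279 191] [0.6496 0.0034] 170.1 cost 35 236
side 0.72 [276 185 299 200] [0.5876 0.0025] 175.5 cost 38 264
side 0.3 [184 214 205 233] [0.6584 0.2102] 171.1 cost 94 331
top 0.5 [411 128 422 140] [ 0.6288 -0.2216] 37.8 cost 7 183
side 0.48 [330 133 346 150] [ 0.6306 -0.2271] 3.3 cost 33 167
top 0.53 [440 231 464 246] [ 0.3769 -0.2985] 5.8 cost 16 242
side 0.73 [275 183 302 202] [0.5836 0.0055] 5.9 cost 201 292
side 0.65 [226 150 317 220] [ 0.6401 -0.0394] 58.7 cost 2860 3159
```

View pics/s_end.png

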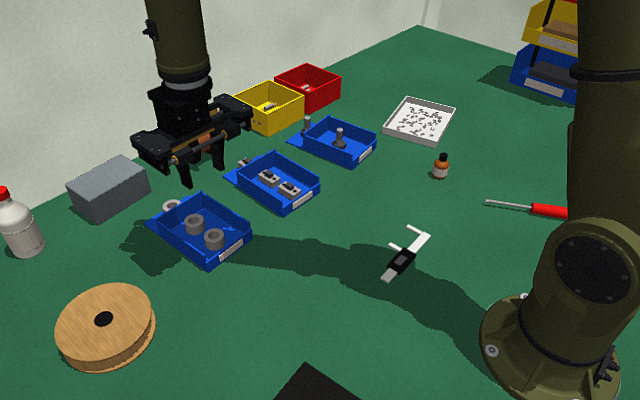

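View pics/w_end.png

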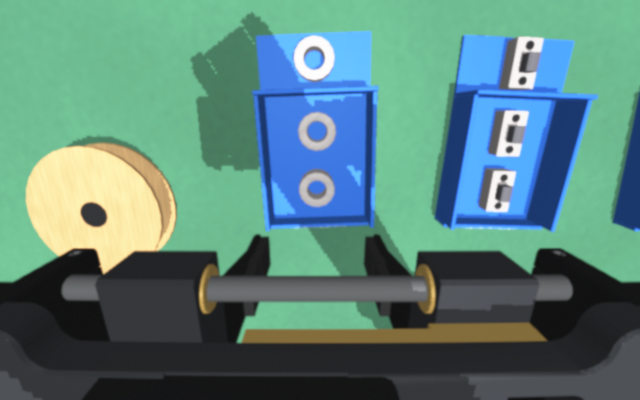

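View pics/t_end.png

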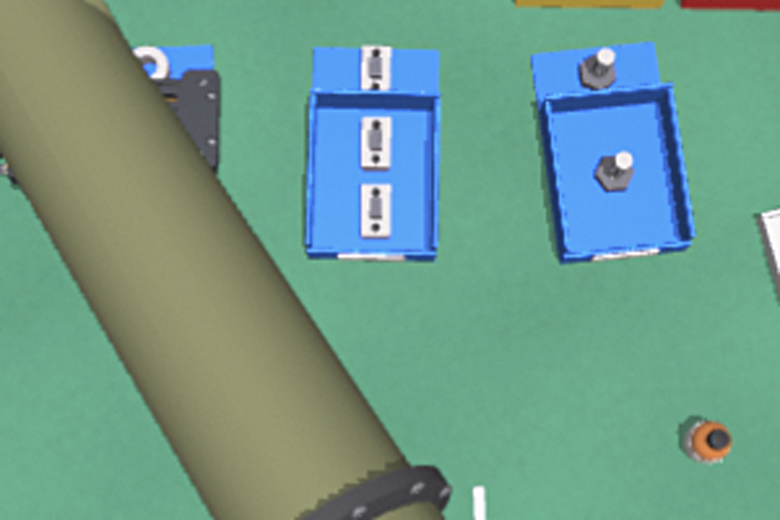

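All five pieces are upright, apart and in the right bins, the oil bottle has not moved, and the gripper is empty and clear at TCP z 0.245. Handing in.

```bash
python3 -c "
from cell import *
print(sign_off())"
```

```text
the job is handed in; nothing more can be done
None
```

All five loose pieces are in their matching bins and the job is handed in, at about 50 s of the 128 s allowed. The screw went in first, then the two blocks, then the two collars. Each was lifted over the lip, set down with light contact and released, with the gripper backing away straight up.

- **Blocks:** my last pictures show both flat in the middle bin, at x 0.653 and 0.589 m, with about 16 mm between them.
- **Collars:** both lie flat in the left bin, at x 0.652 and 0.590 m.
- **Screw:** it stands on its head in the right bin, at about (0.629, -0.221).
- **Oil bottle:** it is unmoved, at (0.377, -0.2985) in the top view both before and after.

**Disagreements in the checks:**
- The side camera put the screw about 5 mm off in y from the top camera (-0.227 against -0.2216). I took the top value, which agrees with the earlier wrist view; either one is well inside the bin.
- The network also gave some false labels, such as a bin or block reported as oil and the bottle as a collar. I dismissed these after looking at the pictures.
- The screw touched the bin floor about 5 mm higher than I expected, briefly pressing at about 18 N. I backed off and straightened the tool before releasing it.

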